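# Set up the cooling-air stack

## Robot

A 6-joint arm with a two-finger parallel gripper is mounted at the origin on a cart in front of the work surface, level with it; the furniture and walls round the work are solid. World frame = base frame: x ahead of the robot, y to its left, z up, the work surface at z = 0. Lengths are in m, angles in degrees, forces in N, time in s.
With the tool pointing down it reaches from about 0.4 to 0.825 m from the base axis. Payload 7 kg.
Tool frame: the origin (TCP) lies at the very end of the fingers, on their centre line; the grasp point (between the pads) lies 19 mm behind it (ctrl.tcp_to_grasp is the distance from the TCP to the grasp point, in m); z points along the fingers, x is the direction in which the jaws open and shut, and the axes are right-handed (so a half turn about z gives the same grasp; the last joint's range is limited). The gripper opens to 88 mm and grips with 3 to 60 N. Pads are 19 mm wide; open, the fingers measure 130 mm over their backs; the gripper's body (78 mm by 193 mm) begins 47 mm behind the grasp point.
Start: joints at [-53.509, 20.546, 0.682, 0, -70.136, -16.507], TCP at [0.231, -0.634, 0.227] pointing down, gripper open.
Joint ranges: [-176.03, 176.03], [-82.01, 121.73], [-58.28, 71.71], [-173.87, 95.51], [-174.79, -0.11], [-173.66, 173.66]. Speed limits (degrees/s): [136.94, 136.94, 172.46, 180, 180, 180].

## Interface

Orientations are given as [roll, pitch, yaw] about the fixed x, y, z axes, in that order (R = Rz(yaw) Ry(pitch) Rx(roll)).
In Python, from plant import sensors, vision, ticket, ctrl gives the robot as it stands. The module is installed in compiled form; this text tells all that it offers.
- The arm moves only by the tool drive_tool, never from a script. Its argument "moves" is a list of rows, each a list of 6 numbers: the shift along the tool's x, y, z in units of 0.15 m (1.0 is 0.15 m), then the turn, a rotation vector about the tool's x, y, z in units of 60 degrees (1.0 is 60 degrees). In form: [[dx, dy, dz, rx, ry, rz], ...]. A call has 1 to 8 rows; each row is the pose to reach, as a shift and turn from the pose measured when the call began, along the tool's axes at that moment; what a row does not reach only later rows make up. A row lasts 1/10 s, in which the tool goes at most 50 mm and 8.59 degrees, less where a joint would pass 70% of its speed; a pose out of reach is approached as far as the arm can. A call with a number of a shift or a turn outside -1 to 1 is refused whole. A call with a gripper value outside its range is refused whole. "fingers" is the opening, from -1 (shut) to 1 (fully open), set as the call begins (left out, the last holds). The fingers move at their own pace and stop on an object; the grip force is fixed at half the most. Time passes only in rows, so rows that repeat a pose let the fingers close. It gives the time, the measured TCP pose, the force and the opening at its end, in the units of the state.
- sensors.get_obs(): the state, without advancing time (a new reading comes with each control period).
- vision.snapshot(name): name is "side" or "top" or "wrist"; returns a dict with "pixels" (480x640x3 uint8, red, green, blue), "fx", "fy", "cx", "cy" (pixels), "R" (3x3) and "t" (3): a world point X has camera coordinates R X + t. Camera axes: x right, y down, z forward; pixel columns grow to the right and rows downward; lengths in m; the calibration is good to about 2 mm. A picture is of the moment at which its call begins. There is no depth.
- ticket.close_job(): hands the job in, once; it reports no verdict.
The state is a dict: "clock": time; "joint_pos": joint angles; "qvel": joint speeds; "tau": joint torques, N m; "tool_pos": TCP position; "orientation": TCP orientation; "force": force on the tool from outside, world axes, zero at the start; "moment": the same for the moment, N m; "opening": finger opening in m.
Only numpy, scipy, OpenCV 4.12 (cv2) and the standard library are available. Lean on these libraries where they do the work, as an engineer would, in place of code of your own. Each camera call takes 0.05 s, during which the arm holds its last target.

## Task

Get the cooling station ready: first take the roll of labels out of the air path and lay it flat in the middle of the round mat, then screw the elbow clockwise down onto its threaded stub, stopping when its outlet points straight at the mark on the stand, without running past the mark. Stack all the closed cases the right way up and squarely on the stand in one column, each in line with the stand, and lay the timer face up on top, in the middle of the column. Leave the wash bottle and the sample cup where they are.

Things in the scene. Friction and masses are not known exactly. Their poses are not given: they have to be found in the camera images.
- elbow (a joint): how far the elbow is screwed down its thread, rad: grows as it is turned clockwise seen from above, from 0 (thread just started) to a hard stop at 6.0 (beyond the mark). It sinks 5 mm a turn, turns stiffly (about 0.25 N m) and stays where it is left. It starts between about 1.9 and 4.3 rad short of the mark, so the outlet comes round to the mark only once
- elbow_center (a point): centre of the aluminium pipe elbow's square cast body, a cube of 38 mm with flat sides, about 116 mm above the worktop and on the axis of the upright stub. x points out along the outlet, y to the outlet's left, z up the stub. A round leg of 29 mm diameter runs from the cube along x and ends in a 37 mm collar 75 mm from this point; below the cube a 34 mm round skirt runs down 27 mm over the stub. Grip the cube across its y sides from above
- elbow_outlet (a point): centre of the outlet's open end, 75 mm from the elbow centre along the elbow's x
- air_unit: the grey blower housing that carries the upright threaded brass stub in its middle: 120 x 120 mm, 50 mm high, stub top at 98 mm, fixed. Origin under its centre on the worktop
- mark (a point): tip of the dark arrow on the low tongue (14 mm high, 40 mm wide) that sticks out of one long side of the stand; the arrow tip lies 75 mm from the stand's centre along the stand's -y. The outlet, seen from above, has to point at this tip
- stand_top (a point): centre of the flat top of the low aluminium stand, 136 mm (x) by 72 mm (y), 24 mm above the worktop, fixed. x runs along the stand; the cases go on it lengthwise, case x along stand x (either way round)
- mat: flat black rubber mat, 90 mm across, 2 mm thick, fixed. Origin under its centre
- roll_center (a point): centre of the roll of white labels lying flat, a disc 61 mm across and 30 mm high with a small core hole; this point is 15 mm above its underside. It starts on the worktop between the air unit and the stand; it is lower than the elbow, but a hand at the roll is not, so it is cleared before the outlet swings over it. z is up, along its axis
- cup: closed plastic sample cup with a screw lid, 50 mm across, 58 mm high, bystander. Origin under its centre
- case_a_center (a point): a closed grey sample case, a flat box 120 mm (its x) by 56 mm (its y) by 42 mm high, 0.15 to 0.31 kg, with steel latches on its two short ends; all cases are alike. The point is its centre, 21 mm above its underside; z is up. None if the case is absent in this run
- case_b_center (a point): a closed grey sample case, a flat box 120 mm (its x) by 56 mm (its y) by 42 mm high, 0.15 to 0.31 kg, with steel latches on its two short ends; all cases are alike. The point is its centre, 21 mm above its underside; z is up. None if the case is absent in this run
- case_c_center (a point): a closed grey sample case, a flat box 120 mm (its x) by 56 mm (its y) by 42 mm high, 0.15 to 0.31 kg, with steel latches on its two short ends; all cases are alike. The point is its centre, 21 mm above its underside; z is up. None if the case is absent in this run
- case_d_center (a point): a closed grey sample case, a flat box 120 mm (its x) by 56 mm (its y) by 42 mm high, 0.15 to 0.31 kg, with steel latches on its two short ends; all cases are alike. The point is its centre, 21 mm above its underside; z is up. None if the case is absent in this run
- wash_bottle: white wash bottle, 70 mm across, 167 mm high, bystander. Origin under its centre
- timer_center (a point): centre of the small white electronic timer lying face up, 62 x 62 x 19 mm, of which the lower 17 mm are the housing that can be gripped; this point is 9.5 mm above its underside. x and y run along its square sides; z is up, out of its face

How it is judged (in metres and radians):
At the end, for the whole second after the job is handed in: Outlet line within 18 mm of the mark tip, elbow at rest; roll flat within 22 mm of the mat's centre; every case present the right way up in one column, within 12 mm of the stand's centre and 8 degrees of its length; timer face up on top, within 22 mm of the stand's centre (x of mark in the frame of elbow_center above 0 m and y of mark in the frame of elbow_center between -0.018 and 0.018 m and velocity of joint elbow between -0.05 and 0.05 rad/s and horizontal distance between roll_center and mat below 0.022 m and angle between each of roll_center, timer_center's own z axis and vertical below 0.1 rad and height (world z) of roll_center below 0.03 m and horizontal distance between timer_center and stand_top below 0.022 m and horizontal distance between each of case_a_center, case_b_center, case_c_center, case_d_center and stand_top below 0.012 m and angle between the x axis of each of case_a_center, case_b_center, case_c_center, case_d_center and the x axis of stand_top, either way round below 0.14 rad and angle between each of case_a_center, case_b_center, case_c_center, case_d_center's own z axis and vertical below 0.06 rad and z of each of case_a_center, case_b_center, case_c_center, case_d_center in the frame of stand_top above 0.012 m and z of timer_center in the frame of case_a_center above 0.02 m and z of timer_center in the frame of case_b_center above 0.02 m and z of timer_center in the frame of case_c_center above 0.02 m and z of timer_center in the frame of case_d_center above 0.02 m); the robot touches nothing.
It fails at once if the elbow was screwed well past the mark (by more than about 20 degrees) (y of mark in the frame of elbow_center above 0.075 m and x of mark in the frame of elbow_center above 0 m).
It fails at once if the wash bottle was moved more than 40 mm or knocked over (distance of wash_bottle from where it was at the start of the episode above 0.04 m or angle between wash_bottle's own z axis and vertical above 0.3 rad).
It fails at once if the sample cup was moved more than 40 mm or knocked over (distance of cup from where it was at the start of the episode above 0.04 m or angle between cup's own z axis and vertical above 0.3 rad).
Of case_a, case_b, case_c, case_d only 3 to 4 are there at a start; the rules pass over those that are not, and their reading is None.
At some moment in a run one of roll may be knocked a few centimetres aside while the robot is not near it.
Once in a run the grip may slacken for a moment while it holds something.
It also fails if it takes over 210 s, if anything falls off the work surface, if the arm or the gripper's body presses on something with over 40 N, if the wrist force passes 120 N, or if a joint passes its speed limit or range.

## Working session

There is one attempt and no reset: what is moved stays moved. The work goes in short steps, Python scripts to look and compute and a tool call to move; the robot and the scene stay as the last step left them, time stands still between calls to the robot, and variables do not carry over. Pictures are saved under pics/ and viewed, and the job is handed in when it is done.

Besides the shell and the picture viewer there is one more tool, called as name(argument=value, ...) on one line, values as JSON. drive_tool: Moves the arm, as the interface text tells. Shifts and turns lie within -1 to 1; 1 stands for 0.15 m of shift or 60 degrees of turn. Its arguments: {"type":"object","properties":{"moves":{"type":"array"},"fingers":{"type":"number"}},"required":["moves"]}

```bash
ls; mkdir -p pics
python3 - <<'E'
from plant import sensors, vision
import cv2
print(sensors.get_obs())
for n in ["side","top","wrist"]:
    s=vision.snapshot(n)
    cv2.imwrite(f"pics/{n}0.png",s["pixels"][:,:,::-1])
    print(n,s["fx"],s["fy"],s["cx"],s["cy"],s["R"],s["t"])
E
```

```text
pics
{'clock': 0.0, 'joint_pos': array([-5.35108903e+01,  2.05922824e+01,  6.34185830e-01, -2.16855936e-02,
       -7.01360668e+01, -1.65067646e+01]), 'qvel': array([-0.03276832,  0.0200284 , -0.00156345,  0.07441356,  0.03053968,
        0.01526631]), 'tau': array([ 1.42976420e-03, -5.82725823e+01,  2.93052900e+01,  6.99705496e+00,
        6.90956818e-03, -1.80312009e-04]), 'tool_pos': array([ 0.23048185, -0.63390771,  0.22561133]), 'orientation': array([-1.79992788e+02, -9.60752355e-02,  1.09974954e+02]), 'force': array([0.25579354, 0.0394608 , 0.25017204]), 'moment': array([-0.0188892,  0.021425 ,  0.0020855]), 'opening': 0.08700797397706247}
side 505.6636621756848 505.6636621756848 327.31322718323685 240.46006560204722 [[-0.99989574 -0.00783585  0.01212889]
 [-0.01433847  0.63816231 -0.76976833]
 [-0.00170841 -0.76986198 -0.63820813]] [0.46204036 0.10866959 1.26678039]
top 470.17123014025714 470.17123014025714 312.11465649383473 240.44299632521864 [[-0.02547567 -0.99967251  0.00242093]
 [-0.98372498  0.02463823 -0.1779835 ]
 [ 0.17786557 -0.00691578 -0.98403049]] [-0.012824    0.46630463  1.32162867]
wrist 379.2661690604767 379.2661690604767 316.8411972352135 243.94167894393644 [[-0.34158264  0.93985012  0.00174636]
 [ 0.91025615  0.33036313  0.24958753]
 [ 0.23399794  0.0868444  -0.96835067]] [ 0.67419786 -0.03023884  0.38890682]
```

View pics/side0.png

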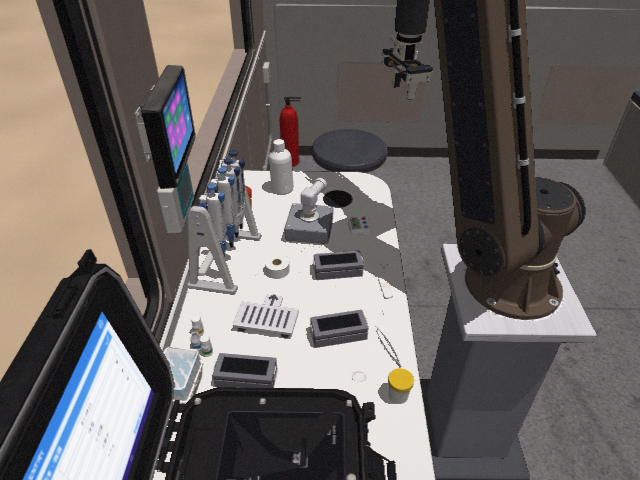

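View pics/top0.png

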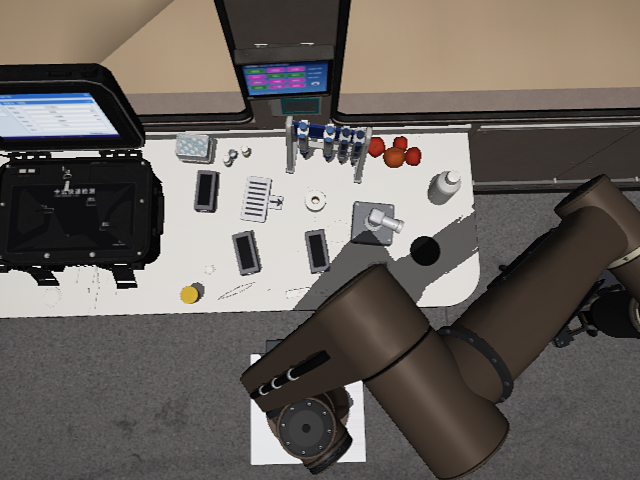

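View pics/wrist0.png

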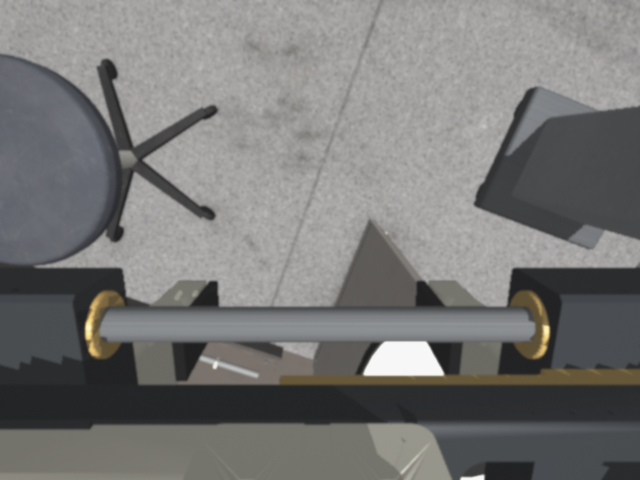

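The top and side views show three cases at top pixels (206,190), (246,252) and (316,250). The stand is at (256,200), the roll at (315,200), the elbow at (378,222) and the mat at (425,250). The timer is at side pixel (358,223) and is hidden by the arm in the top view.

```bash
cat > h.py <<'E'
import numpy as np, cv2
from plant import sensors, vision
from scipy.spatial.transform import Rotation as Ro
def ray(s,u,v):
    d=s["R"].T@np.array([(u-s["cx"])/s["fx"],(v-s["cy"])/s["fy"],1.]); c=-s["R"].T@s["t"]; return c,d
def onz(s,u,v,z):
    c,d=ray(s,u,v); return c+d*(z-c[2])/d[2]
def proj(s,X):
    p=s["R"]@np.asarray(X,float)+s["t"]; return np.array([s["fx"]*p[0]/p[2]+s["cx"],s["fy"]*p[1]/p[2]+s["cy"]])
def tri(s1,p1,s2,p2):
    A=[];b=[]
    for s,p in((s1,p1),(s2,p2)):
        c,d=ray(s,*p); d=d/np.linalg.norm(d); P=np.eye(3)-np.outer(d,d); A.append(P); b.append(P@c)
    return np.linalg.lstsq(np.vstack(A),np.hstack(b),rcond=None)[0]
def crop(s,x0,y0,w,h,k,fn):
    im=s["pixels"][y0:y0+h,x0:x0+w,::-1]; cv2.imwrite("pics/"+fn,cv2.resize(im,None,fx=k,fy=k,interpolation=cv2.INTER_CUBIC))
def rect(s,zone,lo,hi,z,morph=3):
    x0,y0,w,h=zone; g=cv2.cvtColor(s["pixels"],cv2.COLOR_RGB2GRAY)[y0:y0+h,x0:x0+w]
    m=((g>=lo)&(g<=hi)).astype(np.uint8)*255
    m=cv2.morphologyEx(m,cv2.MORPH_CLOSE,np.ones((morph,morph)))
    c=max(cv2.findContours(m,cv2.RETR_EXTERNAL,cv2.CHAIN_APPROX_NONE)[0],key=cv2.contourArea).reshape(-1,2)
    W=np.array([onz(s,a+x0,b+y0,z)[:2] for a,b in c],np.float32)
    (cx,cy),(a,b),t=cv2.minAreaRect(W); 
    if a<b: a,b,t=b,a,t+90
    return np.round([cx,cy,a,b],4),round((t+90)%180-90,1),len(c)
def toolgoal(x,y,z,yaw):
    """row numbers for straight tool-down pose from now; yaw deg of tool x axis, taken modulo 180 nearest"""
    o=sensors.get_obs(); R=Ro.from_euler('xyz',o["orientation"],degrees=True)
    yc=o["orientation"][2]
    d=(yaw-yc+90)%180-90
    G=Ro.from_euler('xyz',[180,0,yc+d],degrees=True)
    s=R.inv().apply(np.array([x,y,z])-o["tool_pos"])/0.15
    r=(R.inv()*G).as_rotvec(degrees=True)/60
    print("pos",np.round(o["tool_pos"],4),"ori",np.round(o["orientation"],1),"j6",round(o["joint_pos"][5],1),"t",round(o["clock"],2),"open",round(o["opening"],4),"F",np.round(o["force"],1))
    print("row",np.round(np.r_[s,r],3))
E
python3 - <<'E'
from h import *
s=vision.snapshot("top"); np.savez("top0.npz",**s)
crop(s,180,150,160,140,5,"t1.png"); crop(s,290,160,180,120,4,"t2.png")
s=vision.snapshot("side"); np.savez("side0.npz",**s)
crop(s,180,160,240,240,2,"s1.png"); crop(s,250,150,140,140,4,"s2.png")
E
```

```text
(no output)
```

View pics/t1.png

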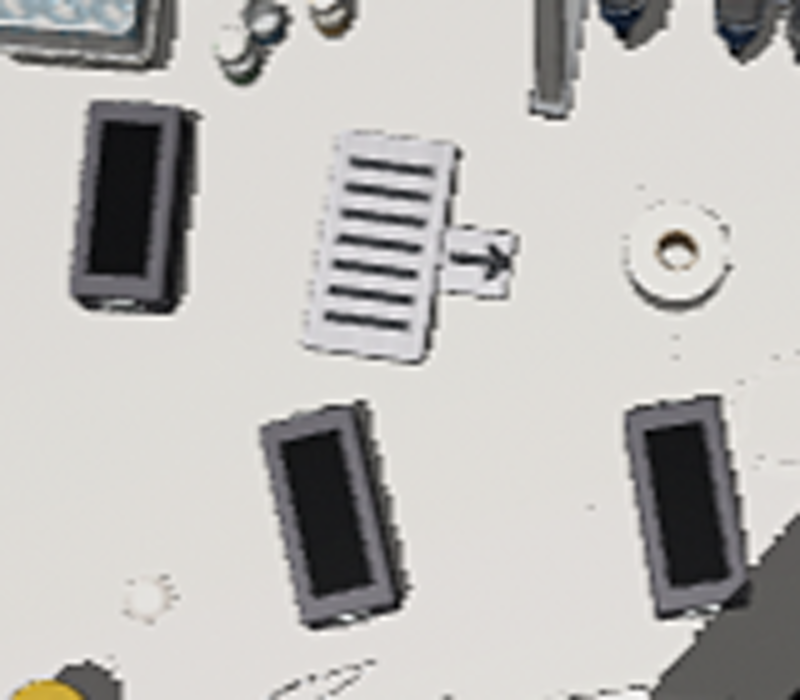

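View pics/t2.png

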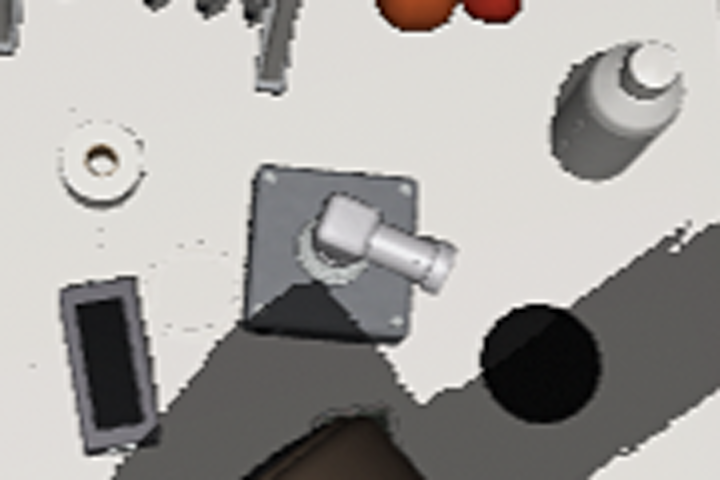

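View pics/s2.png

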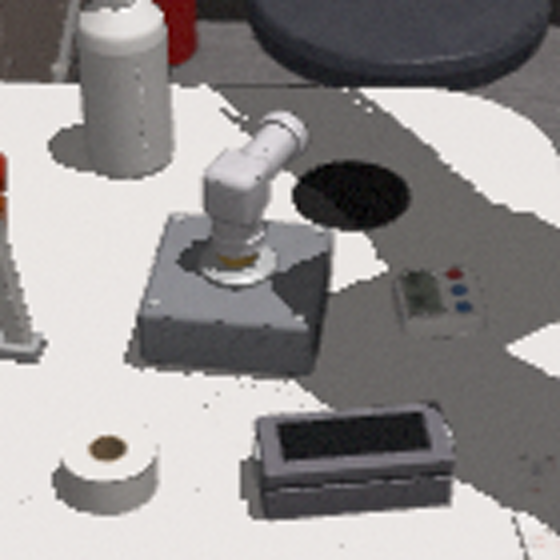

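```bash
cat > m.py <<'E'
from h import *
s=dict(np.load("top0.npz")); 
def P(pts,z,k=5,o=(180,150)): return np.array([onz(s,a/k+o[0],b/k+o[1],z)[:2] for a,b in pts])
for n,zone in dict(A=(188,165,32,50),B=(230,226,34,54),C=(302,225,32,50)).items():
    print(n,rect(s,zone,0,45,.042,1))
for n,c in dict(A=[(92,100),(183,105),(165,300),(72,295)],B=[(262,425),(352,403),(397,600),(308,625)],C=[(627,408),(718,396),(748,590),(660,612)]).items():
    W=P(c,.042);print(n,W.mean(0).round(4),np.degrees(np.arctan2(*((W[0]+W[1]-W[2]-W[3])[::-1]))).round(1),np.linalg.norm(W[0]-W[1]),np.linalg.norm(W[1]-W[2]))
W=P([(342,132),(458,150),(422,360),(305,345)],.024);print("stand",W.mean(0).round(4),np.degrees(np.arctan2(*((W[0]+W[1]-W[2]-W[3])[::-1]))).round(1),np.linalg.norm(W[0]-W[1]),np.linalg.norm(W[1]-W[2]))
print("mark",P([(515,262)],.014))
print("roll",P([(677,251)],.03))
W=P([(258,165),(415,180),(402,343),(242,327)],.05,4,(290,160));print("unit",W.mean(0),np.linalg.norm(W[0]-W[1]),np.linalg.norm(W[1]-W[2]))
W=P([(348,216),(441,265)],.128,4,(290,160));print("elb",W,np.degrees(np.arctan2(*(W[1]-W[0])[::-1])))
print("mat",P([(541,363)],.002,4,(290,160)))
print("bottle",P([(595,145)],.0,4,(290,160)),"cup",onz(s,190,295,.058))
q=dict(np.load("side0.npz"))
for a,b in [(399,274),(462,267),(482,326),(408,336)]: print("timer c",onz(q,a/4+250,b/4+150,.018)[:2])
print("roll side",onz(q,107/4+250,447/4+150,.03))
E
python3 m.py
```

```text
A (array([0.6279, 0.29  , 0.0927, 0.0342]), -5.1, 79)
B (array([0.4366, 0.1703, 0.0918, 0.0329]), 12.7, 80)
C (array([ 0.4363, -0.0371,  0.0918,  0.0339]), 8.2, 80)
A [0.6256 0.2862] -4.5 0.054381148084640056 0.11957885529036258
B [0.4353 0.1672] 12.7 0.05357630957628165 0.11865289019443885
C [ 0.4369 -0.0398] 7.3 0.05346643491517701 0.11484914135136046
stand [0.5984 0.1384] -9.8 0.07092422607089247 0.13074114966880432
mark [[0.58913892 0.0596708 ]]
roll [[ 0.58921655 -0.03753713]]
unit [ 0.51060059 -0.20049993] 0.11513940135296842 0.12152914971014375
elb [[ 0.51947866 -0.20376777]
 [ 0.48359687 -0.26552243]] -120.15821190999695
mat [[ 0.43344248 -0.36067508]]
bottle [[ 0.60041333 -0.41375544]] cup [0.31605541 0.32182749 0.058     ]
timer c [ 0.40038321 -0.23739291]
timer c [ 0.35513254 -0.24673891]
timer c [ 0.34473931 -0.17950297]
timer c [ 0.39606982 -0.16736981]
roll side [ 0.59023551 -0.03672491  0.03      ]
```

drive_tool(moves=[[0.73, 0.9, 0, 0, 0, 0], [0.73, 0.9, 0, 0, 0, 0], [0.73, 0.9, 0, 0, 0, 0], [0.73, 0.9, 0, 0, 0, 0]], fingers=1)

```text
clock: 0.65
tool_pos: [0.3212, -0.4824, 0.2264]
orientation: [180.0, -0.0, 110.1]
force: [0.3, -0.8, 0.7]
opening: 0.0875
```

drive_tool(moves=[[0.73, 0.9, 0, 0, 0, 0], [0.73, 0.9, 0, 0, 0, 0], [0.73, 0.9, 0, 0, 0, 0], [0.73, 0.9, 0, 0, 0, 0]])

```text
clock: 1.05
tool_pos: [0.4117, -0.3306, 0.2269]
orientation: [179.9, -0.0, 110.2]
force: [0.4, -0.2, 0.5]
opening: 0.0877
```

drive_tool(moves=[[0.73, 0.9, 0, 0, 0, 0], [0.73, 0.9, 0, 0, 0, 0], [0.73, 0.9, 0, 0, 0, 0], [0.73, 0.9, 0, 0, 0, 0]])

```text
clock: 1.45
tool_pos: [0.5021, -0.1784, 0.2273]
orientation: [179.9, -0.0, 110.3]
force: [-1.0, -0.5, -0.3]
opening: 0.0876
```

Run:
```python
from h import *
toolgoal(0.59,-0.037,0.2,90)
s=vision.snapshot("top"); np.savez("top1.npz",**s); cv2.imwrite("pics/top1.png",s["pixels"][:,:,::-1])
s=vision.snapshot("wrist"); np.savez("w1.npz",**s); cv2.imwrite("pics/w1.png",s["pixels"][:,:,::-1])
```

```text
pos [ 0.5021 -0.1784  0.2273] ori [179.9  -0.  110.3] j6 -71.2 t 1.45 open 0.0876 F [-1.  -0.5 -0.3]
row [ 0.681  0.876  0.184  0.002 -0.001  0.338]
```

View pics/w1.png

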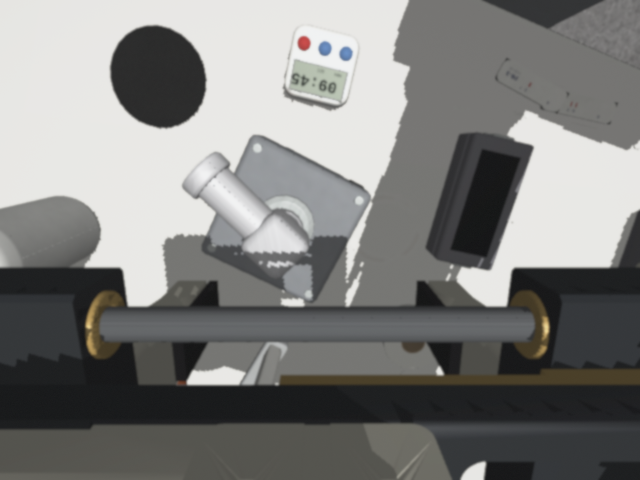

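View pics/top1.png

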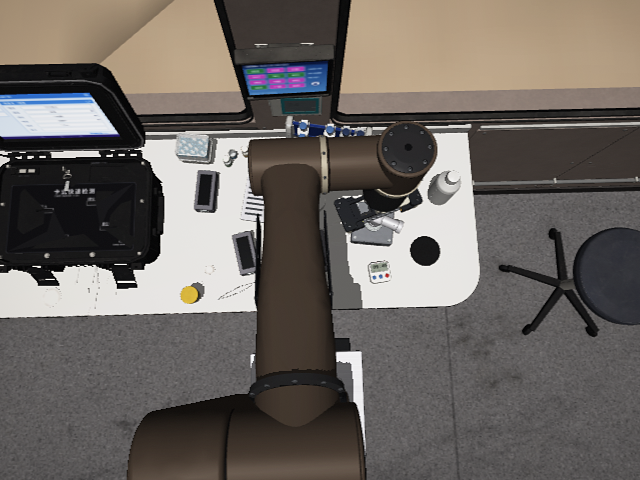

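Run:
```python
from h import *
s=dict(np.load("w1.npz"))
W=np.array([onz(s,*p,.0185)[:2] for p in [(296,26),(358,40),(346,104),(286,92)]]);print("timer",W.mean(0),[np.linalg.norm(W[i]-W[i-1]) for i in range(4)],[np.degrees(np.arctan2(*(W[i]-W[i-1])[::-1]))%90 for i in range(4)])
print("mat",onz(s,158,77,.002))
W=np.array([onz(s,*p,.05)[:2] for p in [(257,136),(371,199),(313,300),(205,246)]]);print("unit",W.mean(0),[np.linalg.norm(W[i]-W[i-1]) for i in range(4)])
print("stub flange",onz(s,291,218,.05))
t=dict(np.load("top1.npz"));print("timer top",onz(t,380,272,.018),"mat top",onz(t,425,250,.002))
a=np.array([(193,193),(222,157)]);print("outlet",[onz(s,*p,.116) for p in a])
print("elbow leg axis pts", onz(s,207,173,.128),onz(s,258,222,.128))
print("rack leg",onz(t,291,170,0))
```

```text
timer [ 0.37438264 -0.2201803 ] [np.float64(0.054409624460212365), np.float64(0.055148766696844154), np.float64(0.05358478050485655), np.float64(0.05529173239798712)] [np.float64(9.980908968858728), np.float64(8.82763845625982), np.float64(10.144936109208325), np.float64(9.685664728468666)]
mat [ 0.43323414 -0.36102241  0.002     ]
unit [ 0.51207775 -0.20256654] [np.float64(0.10927921205950351), np.float64(0.11219989214072089), np.float64(0.10887055645529593), np.float64(0.11171232153552293)]
stub flange [ 0.50666222 -0.20030253  0.05      ]
timer top [ 0.37166513 -0.22035078  0.018     ] mat top [ 0.43571793 -0.36008504  0.002     ]
outlet [array([ 0.50049398, -0.27122863,  0.116     ]), array([ 0.46959491, -0.25916991,  0.116     ])]
elbow leg axis pts [ 0.48168059 -0.2629292   0.128     ] [ 0.50149115 -0.22077947  0.128     ]
rack leg [0.69495791 0.03437544 0.        ]
```

drive_tool(moves=[[0.68, 0.88, 0, 0, 0, 0.34], [0.68, 0.88, 0, 0, 0, 0.34], [0.68, 0.88, 0, 0, 0, 0.34], [0.68, 0.88, 0, 0, 0, 0.34], [0.68, 0.88, 0, 0, 0, 0.34]])

```text
clock: 2.05
tool_pos: [0.5917, -0.0349, 0.2267]
orientation: [179.9, -0.1, 90.2]
force: [-0.6, -0.6, -0.4]
opening: 0.0874
```

Run:
```python
from h import *
toolgoal(0.59,-0.037,0.1,90)
s=vision.snapshot("wrist"); np.savez("w2.npz",**s); cv2.imwrite("pics/w2.png",s["pixels"][:,:,::-1])
s=vision.snapshot("side"); np.savez("s2.npz",**s); crop(s,180,150,240,180,3,"s3.png")
```

```text
pos [ 0.5917 -0.0349  0.2267] ori [ 1.799e+02 -1.000e-01  9.020e+01] j6 -105.3 t 2.05 open 0.0874 F [-0.6 -0.6 -0.4]
row [-0.015 -0.012  0.845  0.001 -0.001  0.003]
```

View pics/w2.png

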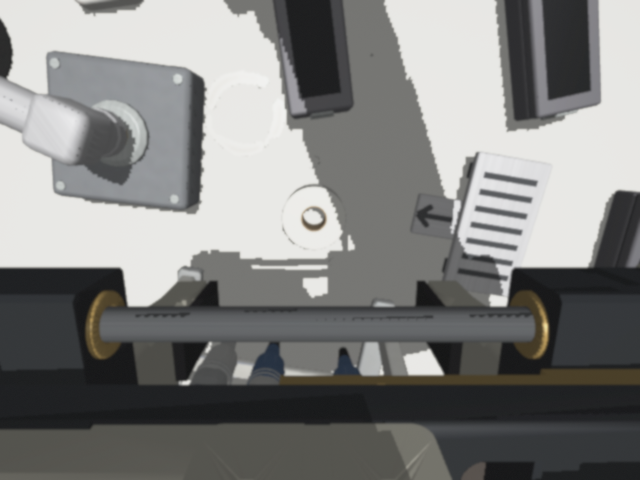

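View pics/s3.png

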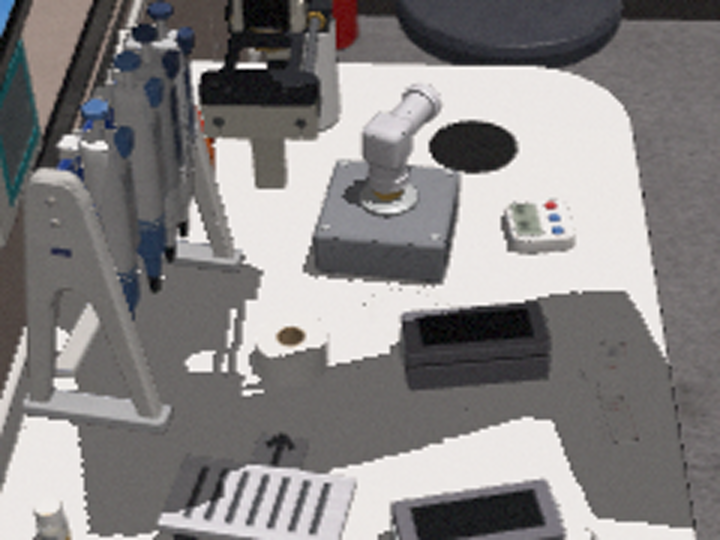

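Run:
```python
from h import *
s=dict(np.load("w2.npz"))
print("roll",onz(s,314,216,.03),"outline c",onz(s,311,217,.03))
print("tip",onz(s,416,213,.014))
c=[onz(s,482,152,.024),onz(s,551,163,.024)];print(c)
y=np.degrees(np.arctan2(c[1][1]-c[0][1],c[1][0]-c[0][0]))-90;print("stand yaw",y)
```

```text
roll [ 0.58802212 -0.0377075   0.03      ] outline c [ 0.5889887  -0.04054578  0.03      ]
tip [0.58766893 0.06286465 0.014     ]
[array([0.52884758, 0.11723903, 0.024     ]), array([0.53860446, 0.18253523, 0.024     ])]
stand yaw -8.498537906910101
```

drive_tool(moves=[[-0.02, -0.01, 0.33, 0, 0, 0], [-0.02, -0.01, 0.66, 0, 0, 0], [-0.02, -0.01, 0.85, 0, 0, 0], [-0.02, -0.01, 0.85, 0, 0, 0]])

```text
clock: 2.55
tool_pos: [0.5851, -0.0418, 0.0955]
orientation: [-179.6, 0.0, 90.0]
force: [-0.2, -0.3, 0.5]
opening: 0.0877
```

Run:
```python
from h import *
toolgoal(0.5895,-0.037,0.005,90)
s=vision.snapshot("wrist"); np.savez("w3.npz",**s); cv2.imwrite("pics/w3.png",s["pixels"][:,:,::-1])
```

```text
pos [ 0.5851 -0.0418  0.0955] ori [-179.6    0.    90. ] j6 -104.9 t 2.55 open 0.0877 F [-0.2 -0.3  0.5]
row [ 0.032  0.034  0.603 -0.007  0.    -0.001]
```

View pics/w3.png

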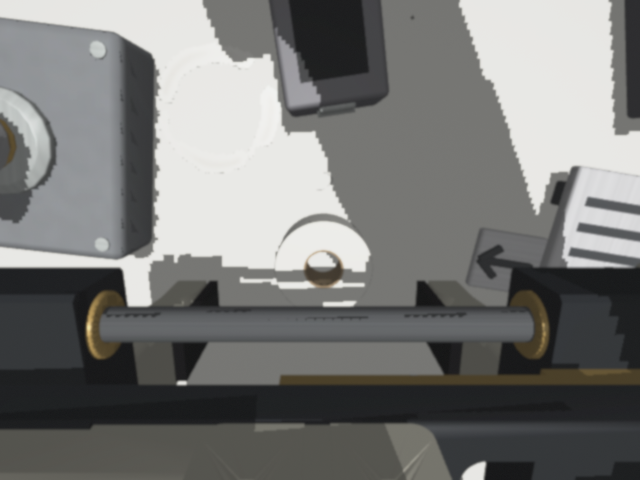

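drive_tool(moves=[[0.03, 0.03, 0.25, 0, 0, 0], [0.03, 0.03, 0.45, 0, 0, 0], [0.03, 0.03, 0.6, 0, 0, 0], [0.03, 0.03, 0.6, 0, 0, 0]])

```text
clock: 3.0
tool_pos: [0.591, -0.0377, 0.008]
orientation: [-179.7, 0.0, 90.0]
force: [-0.6, -0.0, 0.3]
opening: 0.0878
```

Run:
```python
from h import *
s=dict(np.load("w3.npz"));print("tip",onz(s,478,260,.014),"roll",onz(s,323,267,.03))
toolgoal(0.5895,-0.037,0.005,90)
```

```text
tip [0.58923785 0.06372206 0.014     ] roll [ 0.58891011 -0.03839733  0.03      ]
pos [ 0.591  -0.0377  0.008 ] ori [-179.7    0.    90. ] j6 -105.2 t 3.0 open 0.0878 F [-0.6 -0.   0.3]
row [ 0.005 -0.01   0.02  -0.005  0.001 -0.   ]
```

drive_tool(moves=[[0, -0.01, 0.02, 0, 0, 0], [0, -0.01, 0.02, 0, 0, 0], [0, -0.01, 0.02, 0, 0, 0], [0, -0.01, 0.02, 0, 0, 0], [0, -0.01, 0.02, 0, 0, 0], [0, -0.01, 0.02, 0, 0, 0]], fingers=-1)

```text
clock: 3.6
tool_pos: [0.5902, -0.0376, 0.0063]
orientation: [-179.8, 0.0, 90.0]
force: [-1.9, -0.4, 6.6]
opening: 0.0596
```

drive_tool(moves=[[0, 0, -0.3, 0, 0, 0], [0, 0, -0.6, 0, 0, 0], [0, 0, -0.9, 0, 0, 0], [0, 0, -1, 0, 0, 0], [0, 0, -1, 0, 0, 0]])

```text
clock: 4.1
tool_pos: [0.5924, -0.0371, 0.1599]
orientation: [179.8, -0.0, 90.0]
force: [-0.5, -0.3, -1.4]
opening: 0.0596
```

Run:
```python
from h import *
toolgoal(0.4335,-0.361,0.19,-10)
```

```text
pos [ 0.5924 -0.0371  0.1599] ori [179.8  -0.   90. ] j6 -105.3 t 4.1 open 0.0596 F [-0.5 -0.3 -1.4]
row [-2.159e+00 -1.059e+00 -2.050e-01  3.000e-03  1.000e-03 -1.333e+00]
```

drive_tool(moves=[[-0.2, -0.1, -0.3, 0, 0, 0], [-0.5, -0.25, -0.35, 0, 0, 0], [-0.8, -0.4, -0.35, 0, 0, 0], [-1, -0.5, -0.35, 0, 0, 0]])

```text
clock: 4.5
tool_pos: [0.5156, -0.1885, 0.2116]
orientation: [179.9, -0.1, 90.0]
force: [0.6, -0.3, -0.9]
opening: 0.0592
```

drive_tool(moves=[[-0.3, -0.15, 0, 0, 0, -0.1], [-0.6, -0.3, 0, 0, 0, -0.24], [-0.9, -0.45, 0, 0, 0, -0.38], [-1, -0.5, 0, 0, 0, -0.52], [-1, -0.5, 0, 0, 0, -0.66], [-1, -0.5, 0, 0, 0, -0.8], [-1, -0.5, 0, 0, 0, -0.93], [-1, -0.5, 0, 0, 0, -1]])

```text
clock: 5.3
tool_pos: [0.4398, -0.3383, 0.2098]
orientation: [179.9, -0.1, 150.3]
force: [0.0, -0.6, -1.9]
opening: 0.0593
```

Run:
```python
from h import *
toolgoal(0.4335,-0.361,0.1,-10)
```

```text
pos [ 0.4398 -0.3383  0.2098] ori [ 1.799e+02 -1.000e-01  1.503e+02] j6 -12.2 t 5.3 open 0.0593 F [ 0.  -0.6 -1.9]
row [-0.039 -0.154  0.731  0.002 -0.001 -0.328]
```

drive_tool(moves=[[-0.04, -0.15, 0.0, 0, 0, -0.14], [-0.04, -0.15, 0.2, 0, 0, -0.28], [-0.04, -0.15, 0.5, 0, 0, -0.33], [-0.04, -0.15, 0.73, 0, 0, -0.33], [-0.04, -0.15, 0.73, 0, 0, -0.33]])

```text
clock: 5.8
tool_pos: [0.4298, -0.3586, 0.0945]
orientation: [179.7, -0.6, 170.0]
force: [-1.1, 1.5, -1.0]
opening: 0.06
```

Run:
```python
from h import *
toolgoal(0.4335,-0.361,0.01,-10)
s=vision.snapshot("side"); crop(s,220,120,180,150,4,"s4.png")
s=vision.snapshot("wrist");cv2.imwrite("pics/w4.png",s["pixels"][:,:,::-1])
```

```text
pos [ 0.4298 -0.3586  0.0945] ori [179.7  -0.6 170. ] j6 10.2 t 5.8 open 0.06 F [-1.1  1.5 -1. ]
row [-0.033 -0.015  0.563  0.005 -0.01   0.001]
```

View pics/s4.png

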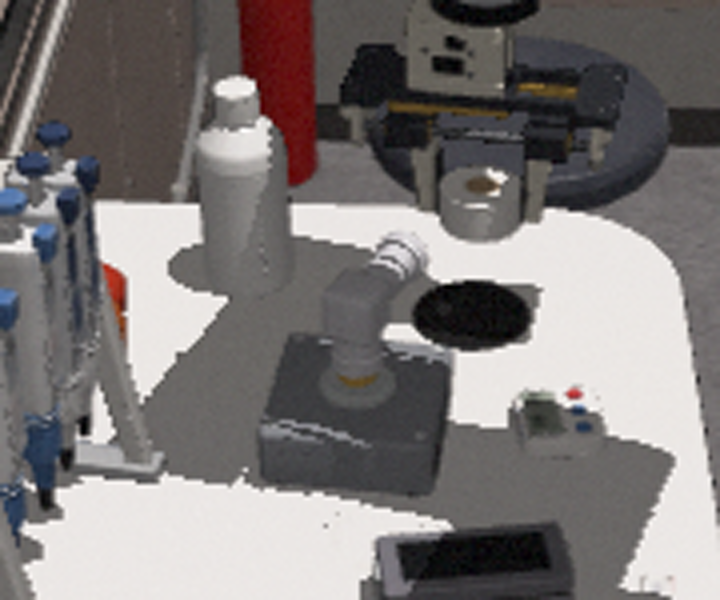

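View pics/w4.png

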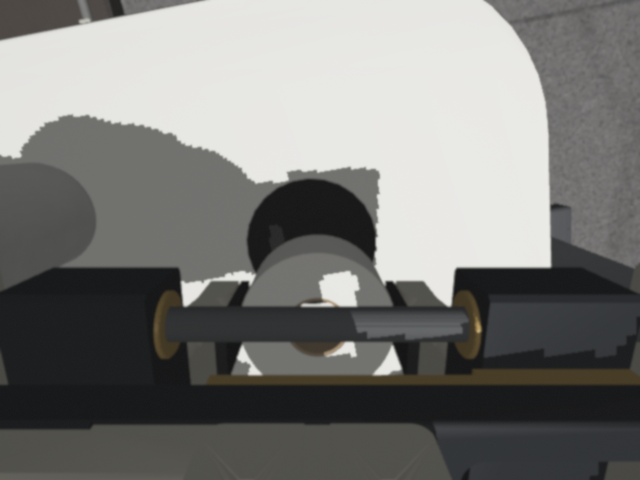

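drive_tool(moves=[[-0.03, -0.015, 0.25, 0, -0.01, 0], [-0.03, -0.015, 0.45, 0, -0.01, 0], [-0.03, -0.015, 0.55, 0, -0.01, 0], [-0.03, -0.015, 0.565, 0, -0.01, 0], [-0.03, -0.015, 0.57, 0, -0.01, 0]])

```text
clock: 6.4
tool_pos: [0.4387, -0.364, 0.016]
orientation: [179.9, 0.6, 170.2]
force: [-0.0, -0.4, -0.4]
opening: 0.0596
```

Run:
```python
from h import *
toolgoal(0.4335,-0.361,0.008,-10)
```

```text
pos [ 0.4387 -0.364   0.016 ] ori [179.9   0.6 170.2] j6 10.5 t 6.4 open 0.0596 F [-0.  -0.4 -0.4]
row [0.038 0.014 0.053 0.001 0.009 0.003]
```

drive_tool(moves=[[0.035, 0.014, 0.04, 0, 0.009, 0], [0.035, 0.014, 0.05, 0, 0.009, 0], [0.035, 0.014, 0.05, 0, 0.009, 0], [0.035, 0.014, 0.05, 0, 0.009, 0]])

```text
clock: 6.8
tool_pos: [0.4343, -0.3611, 0.009]
orientation: [179.9, 0.1, 170.2]
force: [0.5, -0.2, -1.0]
opening: 0.0596
```

drive_tool(moves=[[0, 0, 0, 0, 0, 0], [0, 0, 0, 0, 0, 0]])

```text
clock: 7.0
tool_pos: [0.4345, -0.3612, 0.0092]
orientation: [179.9, 0.1, 170.2]
force: [-1.0, 0.3, -0.4]
opening: 0.0596
```

Now I open and retreat.

drive_tool(moves=[[0, 0, 0.012, 0, 0, 0], [0, 0, 0.012, 0, 0, 0], [0, 0, 0.012, 0, 0, 0], [0, 0, 0.012, 0, 0, 0], [0, 0, 0.012, 0, 0, 0]], fingers=1)

```text
clock: 7.5
tool_pos: [0.4345, -0.3612, 0.0074]
orientation: [179.9, 0.1, 170.2]
force: [0.1, -0.6, -0.4]
opening: 0.0868
```

drive_tool(moves=[[0, 0, -0.2, 0, 0, 0], [0, 0, -0.5, 0, 0, 0], [0, 0, -0.8, 0, 0, 0], [0, 0, -1, 0, 0, 0], [0, 0, -1, 0, 0, 0]])

```text
clock: 8.0
tool_pos: [0.4367, -0.3627, 0.1627]
orientation: [-179.9, 0.6, 170.2]
force: [0.7, -0.3, -0.5]
opening: 0.0879
```

drive_tool(moves=[[0, 0, -0.3, 0, 0, 0], [0, 0, -0.4, 0, 0, 0], [0, 0, -0.4, 0, 0, 0]])

```text
clock: 8.3
tool_pos: [0.4373, -0.3631, 0.2253]
orientation: [-179.8, 0.8, 170.2]
force: [0.3, 0.4, -0.8]
opening: 0.0874
```

Run:
```python
from h import *
toolgoal(0.51,-0.2015,0.22,150)
s=vision.snapshot("side"); np.savez("s5.npz",**s); crop(s,220,120,180,150,4,"s5.png")
s=vision.snapshot("wrist");np.savez("w5.npz",**s);cv2.imwrite("pics/w5.png",s["pixels"][:,:,::-1])
```

```text
pos [ 0.4373 -0.3631  0.2253] ori [-179.8    0.8  170.2] j6 10.2 t 8.3 open 0.0874 F [ 0.3  0.4 -0.8]
row [-0.294  1.144  0.036 -0.     0.014  0.337]
```

View pics/s5.png

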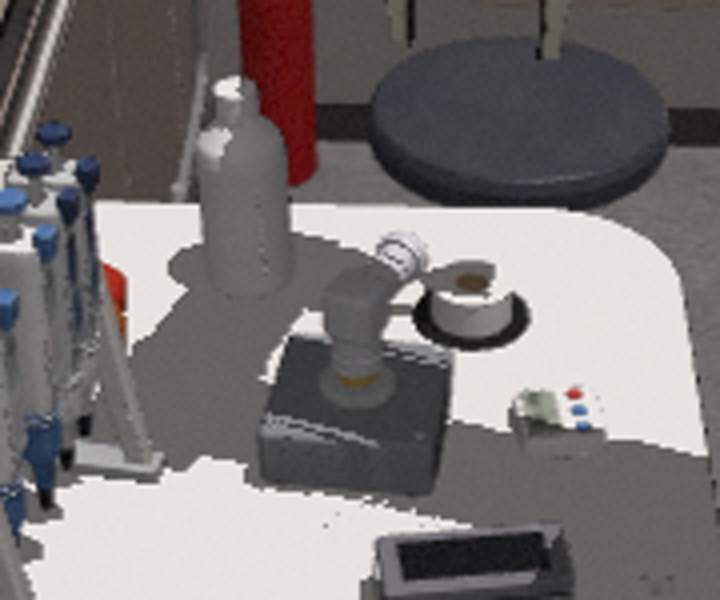

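View pics/w5.png

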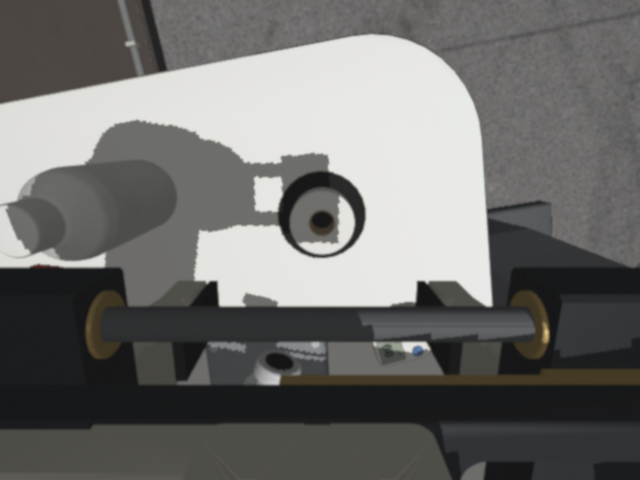

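The roll is centred on the mat, with its hole at wrist pixel (321,222) inside the black ring. Next I look at the elbow from a clear viewpoint.

drive_tool(moves=[[-0.2, 0.3, 0, 0, 0.014, 0.1], [-0.4, 0.6, 0, 0, 0.014, 0.24], [-0.5, 0.9, 0, 0, 0.014, 0.29], [-0.52, 1, 0, 0, 0.014, 0.29], [-0.52, 1, 0, 0, 0.014, 0.29]])

```text
clock: 8.9
tool_pos: [0.5388, -0.2249, 0.2204]
orientation: [-179.9, -0.4, 153.0]
force: [1.1, -0.8, -0.8]
opening: 0.0877
```

Run:
```python
from h import *
toolgoal(0.56,-0.115,0.23,153)
```

```text
pos [ 0.5388 -0.2249  0.2204] ori [-179.9   -0.4  153. ] j6 -23.4 t 8.9 open 0.0877 F [ 1.1 -0.8 -0.8]
row [ 0.207  0.717 -0.063 -0.001 -0.007 -0.   ]
```

drive_tool(moves=[[0.21, 0.3, 0, 0, -0.007, 0], [0.21, 0.6, 0, 0, -0.007, 0], [0.21, 0.72, 0, 0, -0.007, 0], [0.21, 0.72, 0, 0, -0.007, 0]])

```text
clock: 9.3
tool_pos: [0.5599, -0.1126, 0.219]
orientation: [-179.9, -0.1, 153.1]
force: [-0.1, -0.5, 0.1]
opening: 0.0877
```

Run:
```python
from h import *
toolgoal(0.511,-0.2015,0.2,153)
s=vision.snapshot("wrist");np.savez("w6.npz",**s);crop(s,150,0,330,270,2,"w6.png")
```

```text
pos [ 0.5599 -0.1126  0.219 ] ori [-1.799e+02 -1.000e-01  1.531e+02] j6 -35.1 t 9.3 open 0.0877 F [-0.1 -0.5  0.1]
row [ 0.022 -0.676  0.128 -0.002 -0.002  0.002]
```

View pics/w6.png

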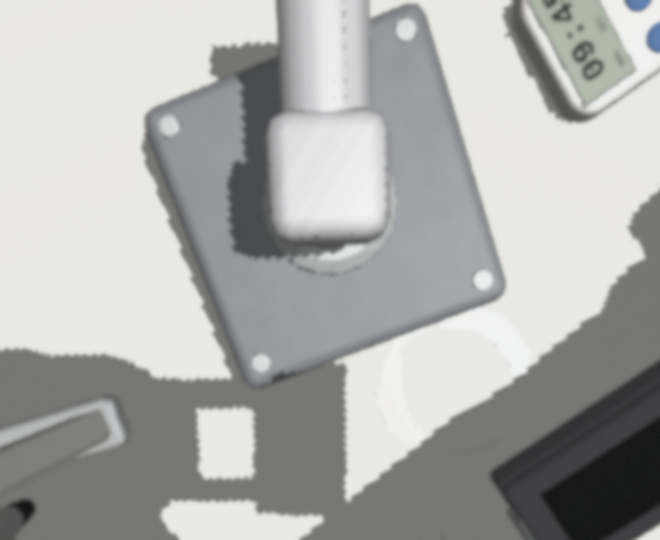

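Run:
```python
from h import *
s=dict(np.load("w6.npz"))
f=lambda p,z:onz(s,p[0]/2+150,p[1]/2,z)[:2]
U=np.array([f(p,.05) for p in [(406,28),(169,125),(260,362),(483,280)]]);print("unit",U.mean(0))
C=np.array([f(p,.132) for p in [(269,116),(386,112),(388,232),(273,238)]]);print("cube",C.mean(0),[np.linalg.norm(C[i]-C[i-1]) for i in range(4)])
for a,b in [((386,125),(388,220)),((268,125),(271,220)),((278,10),(284,105)),((370,10),(368,105)),((324,10),(326,105))]:
  d=f(a,.125)-f(b,.125);print(np.degrees(np.arctan2(*d[::-1])))
for p in [(327,60)]: print(f(p,.1305))
```

```text
unit [ 0.51401608 -0.20434002]
cube [ 0.51432259 -0.20356976] [np.float64(0.03431767892486425), np.float64(0.0345723324642444), np.float64(0.03368019535879096), np.float64(0.03528565254908024)]
-114.58897230855754
-116.14253525712765
-113.85472018693147
-117.55646916174072
-115.7041803835269
[ 0.50043448 -0.23216206]
```

Run:
```python
from h import *
toolgoal(0.5135,-0.2035,0.18,154.3)
```

```text
pos [ 0.5593 -0.1136  0.2191] ori [-179.9   -0.2  153.1] j6 -35.1 t 9.35 open 0.0878 F [-0.7  0.1 -0.4]
row [ 0.001 -0.672  0.262 -0.002 -0.003 -0.02 ]
```

drive_tool(moves=[[0, -0.3, 0.1, 0, -0.003, -0.02], [0, -0.6, 0.26, 0, -0.003, -0.02], [0, -0.67, 0.26, 0, -0.003, -0.02], [0, -0.67, 0.26, 0, -0.003, -0.02], [0, -0.67, 0.26, 0, -0.003, -0.02]])

```text
clock: 9.85
tool_pos: [0.5136, -0.2041, 0.1804]
orientation: [-179.9, 0.0, 154.2]
force: [0.3, -0.0, 0.6]
opening: 0.0876
```

Run:
```python
from h import *
toolgoal(0.5135,-0.2035,0.099,154.3)
```

```text
pos [ 0.5136 -0.2041  0.1804] ori [-179.9    0.   154.2] j6 -24.6 t 9.85 open 0.0876 F [ 0.3 -0.   0.6]
row [ 0.003  0.005  0.542 -0.002  0.001 -0.002]
```

drive_tool(moves=[[0, 0.005, 0.25, 0, 0, 0], [0, 0.005, 0.5, 0, 0, 0], [0, 0.005, 0.54, 0, 0, 0], [0, 0.005, 0.54, 0, 0, 0], [0, 0.005, 0.54, 0, 0, 0]])

```text
clock: 10.35
tool_pos: [0.5154, -0.2035, 0.1011]
orientation: [-179.9, 0.2, 154.2]
force: [0.4, -0.0, 0.8]
opening: 0.0876
```

drive_tool(moves=[[0, 0, 0, 0, 0, 0], [0, 0, 0, 0, 0, 0], [0, 0, 0, 0, 0, 0], [0, 0, 0, 0, 0, 0], [0, 0, 0, 0, 0, 0], [0, 0, 0, 0, 0, 0], [0, 0, 0, 0, 0, 0], [0, 0, 0, 0, 0, 0]], fingers=-1)

```text
clock: 11.15
tool_pos: [0.5155, -0.2036, 0.1011]
orientation: [-179.9, 0.2, 154.3]
force: [-0.4, 0.1, 0.2]
opening: 0.0378
```

Run:
```python
from h import *
toolgoal(0.5135,-0.2035,0.099,154.3)
print(sensors.get_obs()["moment"])
```

```text
pos [ 0.5155 -0.2036  0.1011] ori [-179.9    0.2  154.3] j6 -24.7 t 11.15 open 0.0378 F [-0.4  0.1  0.2]
row [ 0.012 -0.005  0.014 -0.002  0.003 -0.001]
[-0.09341161  0.01115332  0.07396838]
```

drive_tool(moves=[[0, 0, 0, 0, 0, 0.1], [0, 0, 0.001, 0, 0, 0.2], [0, 0, 0.001, 0, 0, 0.3], [0, 0, 0.002, 0, 0, 0.4], [0, 0, 0.003, 0, 0, 0.5], [0, 0, 0.003, 0, 0, 0.6], [0, 0, 0.004, 0, 0, 0.7], [0, 0, 0.004, 0, 0, 0.7]])

```text
clock: 11.95
tool_pos: [0.5158, -0.2038, 0.1005]
orientation: [180.0, 0.2, 112.2]
force: [1.3, -2.2, -0.6]
opening: 0.0383
```

Run:
```python
from h import *
toolgoal(0.5145,-0.2036,0.1005,112)
print(sensors.get_obs()["moment"])
s=vision.snapshot("side");crop(s,220,120,180,150,4,"s6.png")
```

```text
pos [ 0.5158 -0.2038  0.1005] ori [180.    0.2 112.2] j6 -66.8 t 11.95 open 0.0383 F [ 1.3 -2.2 -0.6]
row [ 0.004 -0.007  0.     0.001  0.004  0.003]
[-0.66230023 -0.37379262 -0.20781672]
```

View pics/s6.png

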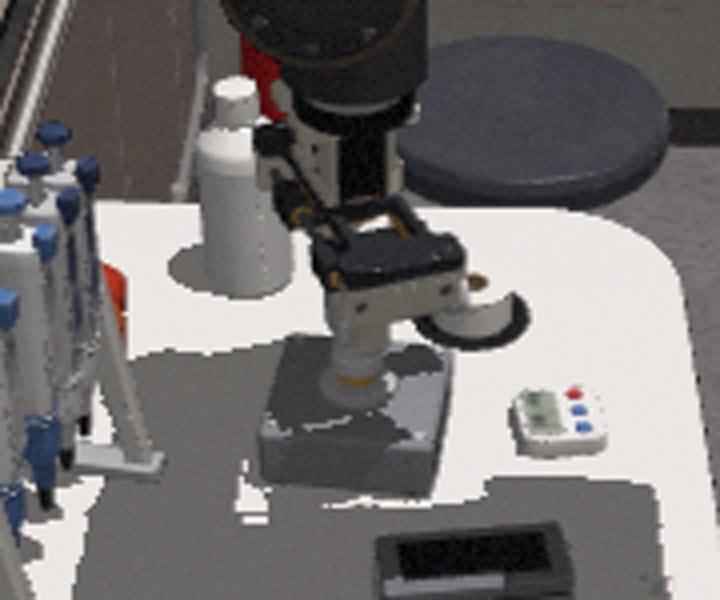

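drive_tool(moves=[[0, -0.003, 0.001, 0, 0, 0.12], [0, -0.005, 0.002, 0, 0, 0.25], [0, -0.005, 0.003, 0, 0, 0.38], [0, -0.005, 0.004, 0, 0, 0.51], [0, -0.005, 0.005, 0, 0, 0.64], [0, -0.005, 0.005, 0, 0, 0.77], [0, -0.005, 0.006, 0, 0, 0.9], [0, -0.005, 0.006, 0, 0, 0.9]])

```text
clock: 12.8
tool_pos: [0.5157, -0.2043, 0.0998]
orientation: [179.7, 0.1, 58.4]
force: [1.9, -1.4, -1.9]
opening: 0.0377
```

drive_tool(moves=[[0, 0, 0, 0, 0, 0], [0, 0, 0, 0, 0, 0], [0, 0, 0, 0, 0, 0], [0, 0, 0, 0, 0, 0], [0, 0, 0, 0, 0, 0]], fingers=1)

```text
clock: 13.3
tool_pos: [0.5156, -0.2042, 0.0997]
orientation: [179.7, 0.1, 58.5]
force: [-0.2, -0.8, 0.2]
opening: 0.0725
```

drive_tool(moves=[[0, 0, -0.25, 0, 0, 0], [0, 0, -0.5, 0, 0, 0], [0, 0, -0.6, 0, 0, 0], [0, 0, -0.6, 0, 0, 0]])

```text
clock: 13.7
tool_pos: [0.5168, -0.2041, 0.1927]
orientation: [179.5, -0.0, 58.5]
force: [0.4, -0.4, 0.4]
opening: 0.0872
```

Run:
```python
from h import *
toolgoal(0.5145,-0.2036,0.1005,58)
s=vision.snapshot("side");crop(s,220,120,180,150,4,"s7.png")
s=vision.snapshot("wrist");cv2.imwrite("pics/w7.png",s["pixels"][:,:,::-1])
```

```text
pos [ 0.5168 -0.2041  0.1927] ori [179.5  -0.   58.5] j6 -120.4 t 13.7 open 0.0872 F [ 0.4 -0.4  0.4]
row [-0.006 -0.02   0.614  0.009 -0.001  0.008]
```

View pics/s7.png

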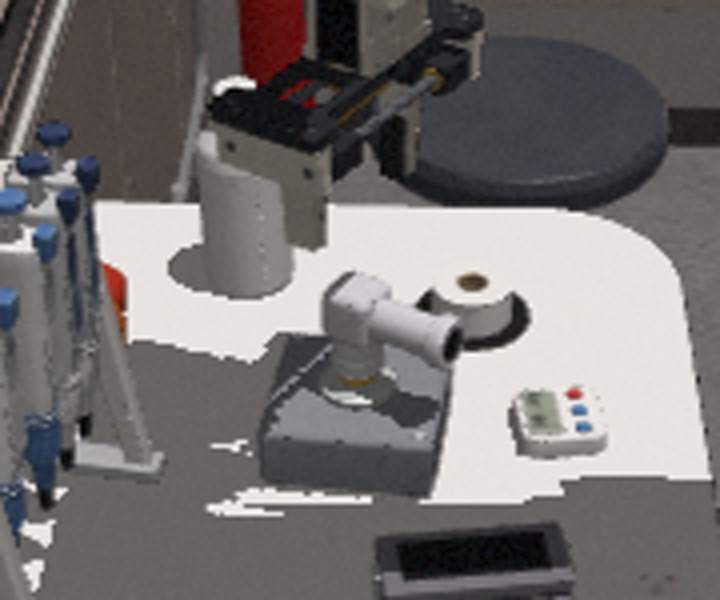

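View pics/w7.png

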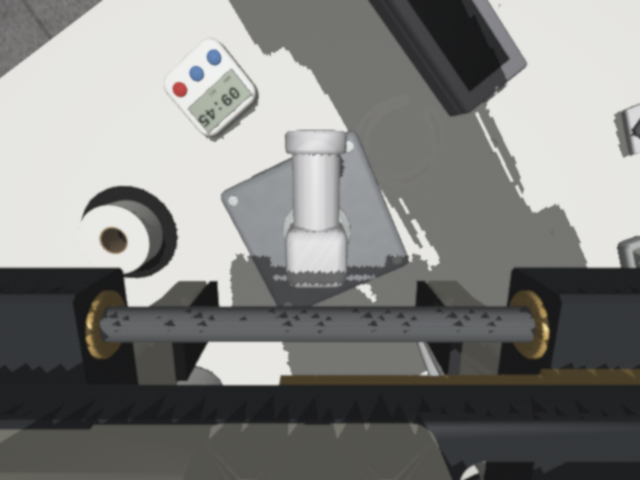

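drive_tool(moves=[[0, 0, 0, 0, 0, -1], [0, 0, 0, 0, 0, -1], [0, 0, 0, 0, 0, -1], [0, 0, 0, 0, 0, -1], [0, 0, 0, 0, 0, -1], [0, 0, 0, 0, 0, -1], [0, 0, 0, 0, 0, -1], [0, 0, 0, 0, 0, -1]])

```text
clock: 14.6
tool_pos: [0.5143, -0.2036, 0.1881]
orientation: [-180.0, 0.2, 118.6]
force: [-0.7, 0.6, -1.0]
opening: 0.0877
```

drive_tool(moves=[[0, 0, 0, 0, 0, -1], [0, 0, 0, 0, 0, -1], [0, 0, 0, 0, 0, -1], [0, 0, 0, 0, 0, -1], [0, 0, 0, 0, 0, -1], [0, 0, 0, 0, 0, -1], [0, 0, 0, 0, 0, -1], [0, 0, 0, 0, 0, -1]])

```text
clock: 15.4
tool_pos: [0.5139, -0.2035, 0.1872]
orientation: [-179.8, -0.0, 178.5]
force: [-1.0, -0.3, -0.2]
opening: 0.0875
```

drive_tool(moves=[[0, 0, 0, 0, 0, -1], [0, 0, 0, 0, 0, -1], [0, 0, 0, 0, 0, -1], [0, 0, 0, 0, 0, -1], [0, 0, 0, 0, 0, -1], [0, 0, 0, 0, 0, -1], [0, 0, 0, 0, 0, -1], [0, 0, 0, 0, 0, -1]])

```text
clock: 16.2
tool_pos: [0.5136, -0.2034, 0.1866]
orientation: [180.0, -0.2, -121.8]
force: [-0.1, -0.3, -0.6]
opening: 0.088
```

Run:
```python
from h import *
toolgoal(0.515,-0.204,0.0985,58.5)
```

```text
pos [ 0.5136 -0.2034  0.1866] ori [ 180.    -0.2 -121.8] j6 59.3 t 16.2 open 0.088 F [-0.1 -0.3 -0.6]
row [-0.004 -0.01   0.588  0.    -0.003 -0.004]
```

drive_tool(moves=[[0, -0.01, 0.25, 0, 0, 0], [0, -0.01, 0.5, 0, 0, 0], [0, -0.01, 0.58, 0, 0, 0], [0, -0.01, 0.58, 0, 0, 0], [0, -0.01, 0.58, 0, 0, 0]])

```text
clock: 16.7
tool_pos: [0.5156, -0.2047, 0.1007]
orientation: [-180.0, -0.2, -121.9]
force: [-0.8, 0.5, 1.3]
opening: 0.0874
```

drive_tool(moves=[[0, 0, 0, 0, 0, 0], [0, 0, 0, 0, 0, 0], [0, 0, 0, 0, 0, 0], [0, 0, 0, 0, 0, 0], [0, 0, 0, 0, 0, 0], [0, 0, 0, 0, 0, 0], [0, 0, 0, 0, 0, 0], [0, 0, 0, 0, 0, 0]], fingers=-1)

```text
clock: 17.5
tool_pos: [0.5156, -0.2045, 0.1008]
orientation: [-179.9, -0.2, -121.9]
force: [-0.6, 1.4, 0.3]
opening: 0.0378
```

drive_tool(moves=[[0, 0, 0.001, 0, 0, 0.12], [0, 0, 0.002, 0, 0, 0.25], [0, 0, 0.003, 0, 0, 0.37], [0, 0, 0.004, 0, 0, 0.49], [0, 0, 0.005, 0, 0, 0.61], [0, 0, 0.005, 0, 0, 0.73], [0, 0, 0.006, 0, 0, 0.85], [0, 0, 0.006, 0, 0, 0.85]])

```text
clock: 18.3
tool_pos: [0.5153, -0.2046, 0.1]
orientation: [-179.8, -0.1, -173.0]
force: [-2.4, 0.1, 3.0]
opening: 0.038
```

Run:
```python
from h import *
toolgoal(0.515,-0.204,0.0985,-17.6)
s=vision.snapshot("top");np.savez("t8.npz",**s);crop(s,200,120,200,150,4,"t8.png")
s=vision.snapshot("side");crop(s,220,120,180,190,3,"s8.png")
```

```text
pos [ 0.5153 -0.2046  0.1   ] ori [-1.798e+02 -1.000e-01 -1.730e+02] j6 8.1 t 18.3 open 0.038 F [-2.4  0.1  3. ]
row [ 0.002  0.004  0.01  -0.003 -0.001  0.41 ]
```

View pics/t8.png

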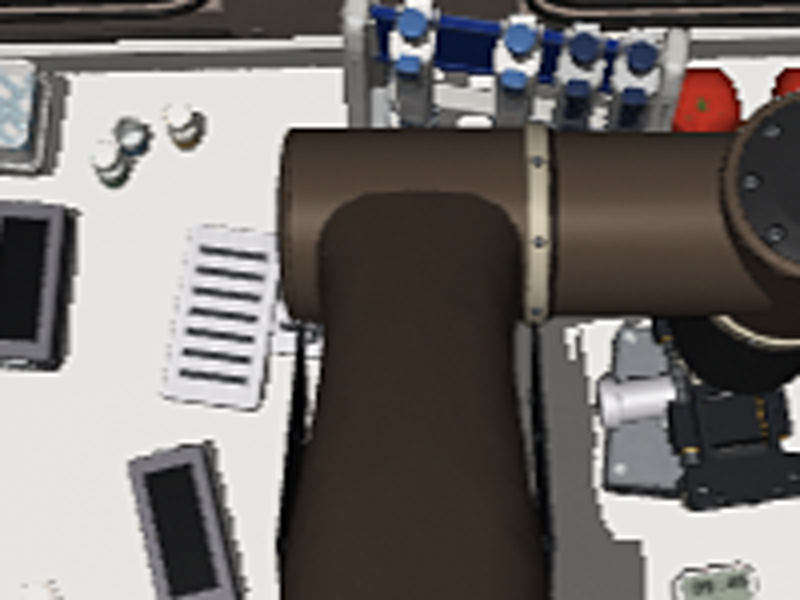

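View pics/s8.png

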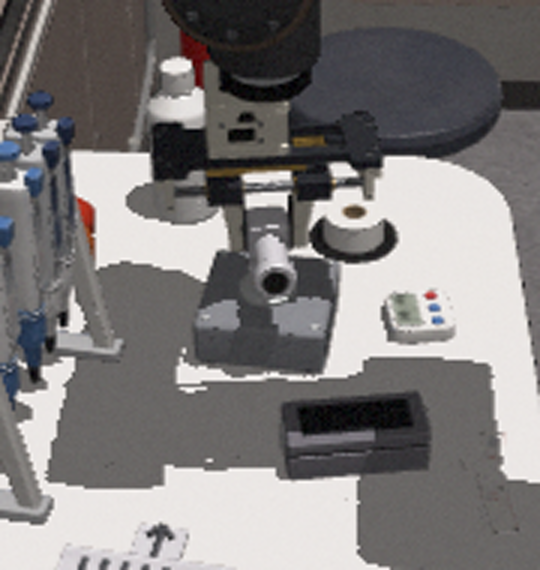

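drive_tool(moves=[[0, 0, 0.001, 0, 0, 0.1], [0, 0, 0.001, 0, 0, 0.2], [0, 0, 0.002, 0, 0, 0.3], [0, 0, 0.002, 0, 0, 0.36], [0, 0, 0.002, 0, 0, 0.36], [0, 0, 0.002, 0, 0, 0.36]])

```text
clock: 19.0
tool_pos: [0.5152, -0.2045, 0.0997]
orientation: [-179.8, -0.0, 165.9]
force: [-1.7, 1.5, 4.7]
opening: 0.0381
```

drive_tool(moves=[[0, 0, 0, 0, 0, 0], [0, 0, 0, 0, 0, 0], [0, 0, 0, 0, 0, 0], [0, 0, 0, 0, 0, 0], [0, 0, 0, 0, 0, 0]], fingers=1)

```text
clock: 19.5
tool_pos: [0.5152, -0.2045, 0.0996]
orientation: [-179.8, -0.0, 165.9]
force: [-0.1, -0.0, -0.3]
opening: 0.0724
```

drive_tool(moves=[[0, 0, -0.25, 0, 0, 0], [0, 0, -0.5, 0, 0, 0], [0, 0, -0.75, 0, 0, 0], [0, 0, -0.75, 0, 0, 0]])

```text
clock: 19.9
tool_pos: [0.5183, -0.2049, 0.2178]
orientation: [-179.8, 0.5, 166.0]
force: [-0.0, 0.8, -1.3]
opening: 0.0871
```

Run:
```python
from h import *
toolgoal(0.45,-0.32,0.24,165)
s=vision.snapshot("top");np.savez("t9.npz",**s);crop(s,200,120,200,150,4,"t9.png")
s=vision.snapshot("side");np.savez("s9.npz",**s);crop(s,220,120,180,190,3,"s9.png")
```

```text
pos [ 0.5183 -0.2049  0.2178] ori [-179.8    0.5  166. ] j6 -12.9 t 19.9 open 0.0871 F [-0.   0.8 -1.3]
row [ 0.255 -0.855 -0.148 -0.003  0.008  0.016]
```

View pics/s9.png

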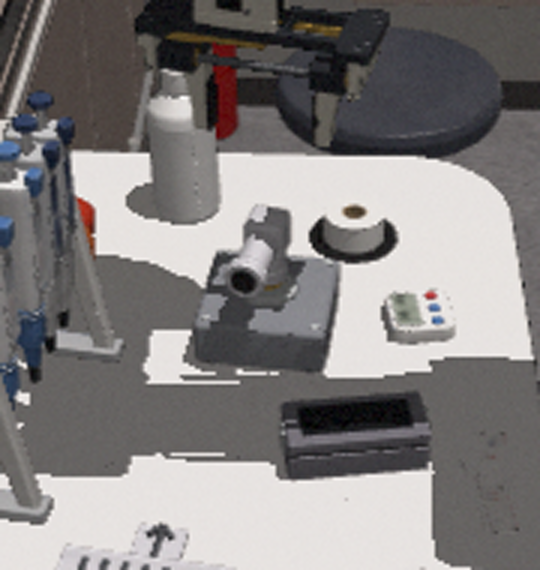

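Run:
```python
from h import *
q=dict(np.load("side0.npz"));t=dict(np.load("top0.npz"))
crop(q,150,330,280,150,2.8,"s10.png"); crop(t,100,120,140,180,4,"t10.png")
```

```text
(no output)
```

View pics/s10.png

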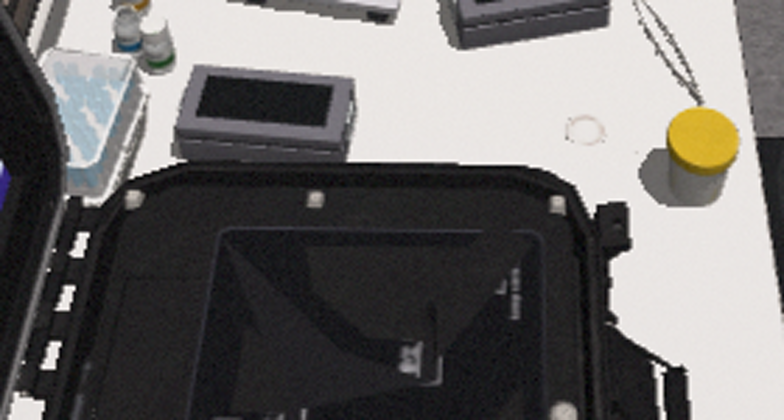

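View pics/t10.png

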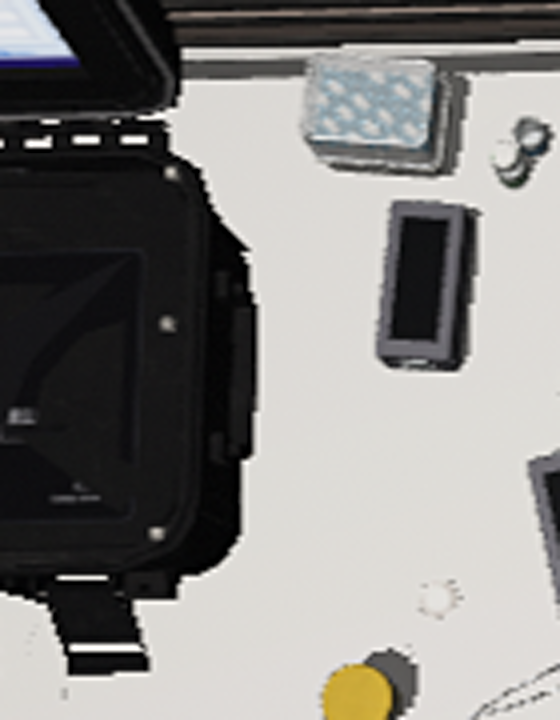

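Run:
```python
from h import *
q=dict(np.load("side0.npz"));t=dict(np.load("top0.npz"))
for a,b in [((135,198),(170,173)),((315,199),(167,323)),((557,204),(157,533))]:
    print(tri(q,(a[0]/2.8+150,a[1]/2.8+330),t,(b[0]/4+100,b[1]/4+120)))
for z in (.05,.1,.15): print(z,onz(t,248/4+100,300/4+120,z))
print("pack",onz(t,100+320/4,120+165/4,.05),onz(t,100+435/4,120+175/4,.05))
```

```text
[0.67392843 0.43714511 0.14731021]
[0.56786622 0.43548437 0.14618693]
[0.42429816 0.43654238 0.14591069]
0.05 [0.610699   0.41190121 0.05      ]
0.1 [0.5961745  0.39588868 0.1       ]
0.15 [0.58165001 0.37987614 0.15      ]
pack [0.71319039 0.36173071 0.05      ] [0.70330706 0.27628789 0.05      ]
```

drive_tool(moves=[[0.07, 0.3, 0, 0, 0, 0], [0.15, 0.63, 0, 0, 0, 0], [0.22, 0.97, 0, 0, 0, 0], [0.22, 1, 0, 0, 0, 0]])

```text
clock: 20.4
tool_pos: [0.5197, -0.0469, 0.2114]
orientation: [-179.9, -0.0, 166.1]
force: [0.2, 0.2, 1.4]
opening: 0.0875
```

drive_tool(moves=[[0.07, 0.3, 0, 0, 0, 0], [0.15, 0.63, 0, 0, 0, 0], [0.22, 0.97, 0, 0, 0, 0], [0.22, 1, 0, 0, 0, 0]])

```text
clock: 20.8
tool_pos: [0.5234, 0.1103, 0.2096]
orientation: [-179.8, -0.1, 166.3]
force: [-0.0, 0.5, -0.6]
opening: 0.0876
```

drive_tool(moves=[[0.07, 0.3, 0, 0, 0, -0.1], [0.15, 0.63, 0, 0, 0, -0.24], [0.22, 0.97, 0, 0, 0, -0.38], [0.22, 1, 0, 0, 0, -0.52], [0.22, 1, 0, 0, 0, -0.66], [0.22, 1, 0, 0, 0, -0.8], [0.22, 1, 0, 0, 0, -0.94], [0.22, 1, 0, 0, 0, -1]])

```text
clock: 21.6
tool_pos: [0.5265, 0.2631, 0.2075]
orientation: [-180.0, -0.4, -133.4]
force: [0.4, -0.0, 0.5]
opening: 0.0873
```

Run:
```python
from h import *
toolgoal(0.52,0.27,0.22,-95)
s=vision.snapshot("wrist");np.savez("w11.npz",**s);cv2.imwrite("pics/w11.png",s["pixels"][:,:,::-1])
```

```text
pos [0.5265 0.2631 0.2075] ori [-180.    -0.4 -133.4] j6 1.0 t 21.6 open 0.0873 F [ 0.4 -0.   0.5]
row [-0.003  0.063 -0.083  0.002 -0.006 -0.64 ]
```

View pics/w11.png

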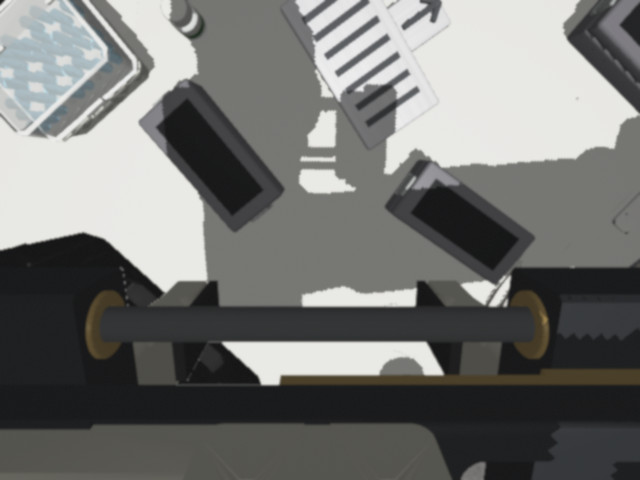

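Run:
```python
from h import *
s=dict(np.load("w11.npz"))
crop(s,120,0,330,300,2.4,"w11c.png")
print("A",rect(s,(150,90,125,135),0,42,.042,1),"B",rect(s,(405,175,125,85),0,36,.042,1))
f=lambda p,z:onz(s,*p,z)[:2]
C=np.array([f(p,.042) for p in [(193,84),(283,190),(237,230),(140,122)]]);print(C.mean(0),[np.linalg.norm(C[i]-C[i-1]) for i in range(4)])
C=np.array([f(p,.024) for p in [(371,150),(438,101)]]);print(C)
print("tip",f((436,5),.014))
```

```text
A (array([0.6268, 0.2874, 0.093 , 0.0352]), -4.9, 239) B (array([0.4362, 0.1685, 0.0922, 0.0345]), 12.5, 222)
[0.62444123 0.28460683] [np.float64(0.053509948815824174), np.float64(0.10861383657226896), np.float64(0.053472113575416494), np.float64(0.11599603696471185)]
[[0.53852489 0.18390694]
 [0.52976063 0.11598956]]
tip [0.5876916  0.06742873]
```

drive_tool(moves=[[0, 0.06, -0.05, 0, 0, -0.14], [0, 0.06, -0.05, 0, 0, -0.28], [0, 0.06, -0.05, 0, 0, -0.42], [0, 0.06, -0.05, 0, 0, -0.56], [0, 0.06, -0.05, 0, 0, -0.64], [0, 0.06, -0.05, 0, 0, -0.64]])

```text
clock: 22.25
tool_pos: [0.5198, 0.2686, 0.214]
orientation: [179.7, -0.3, -95.0]
force: [0.1, 0.6, -0.2]
opening: 0.0877
```

Run:
```python
from h import *
toolgoal(0.627,0.281,0.12,-95)
s=vision.snapshot("wrist");np.savez("w12.npz",**s);cv2.imwrite("pics/w12.png",s["pixels"][:,:,::-1])
```

```text
pos [0.5198 0.2686 0.214 ] ori [179.7  -0.3 -95. ] j6 38.6 t 22.25 open 0.0877 F [ 0.1  0.6 -0.2]
row [-0.148 -0.708  0.622  0.005 -0.006  0.001]
```

View pics/w12.png

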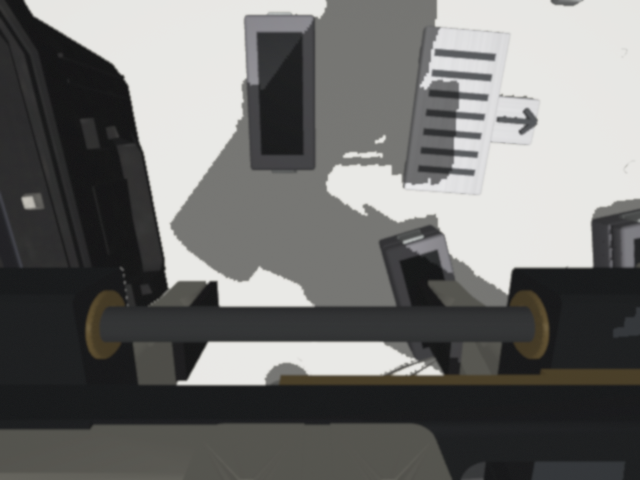

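View pics/w11c.png

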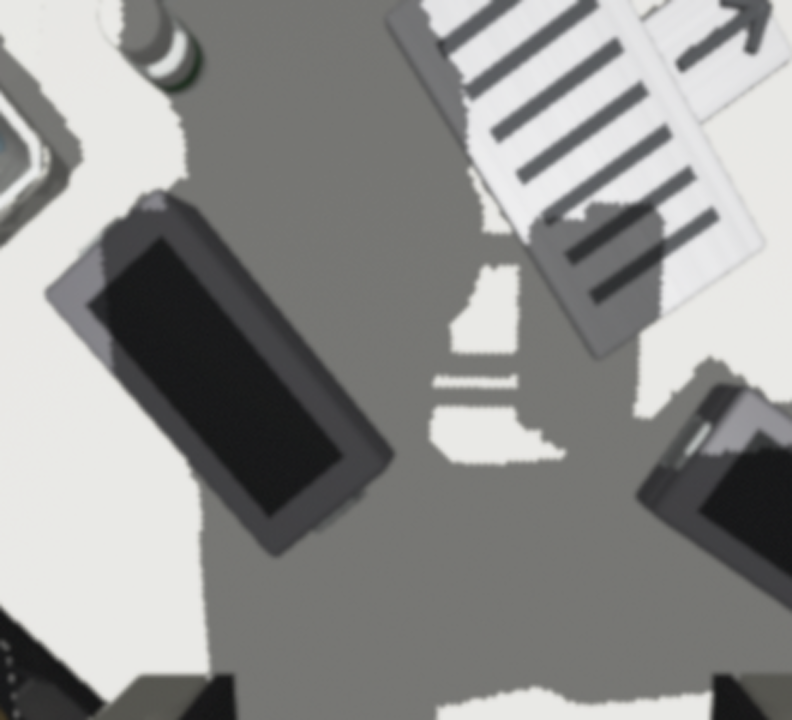

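Run:
```python
from h import *
s=dict(np.load("w12.npz"))
f=lambda p,z:onz(s,*p,z)[:2]
W=np.array([f(p,.024) for p in [(427,26),(509,34),(481,194),(405,187)]]);print("stand",W.mean(0),np.degrees(np.arctan2(*((W[0]+W[1]-W[2]-W[3])[::-1]))),[np.linalg.norm(W[i]-W[i-1]) for i in range(4)])
# slats ends
a,b=f((465,54),.024),f((446,172),.024);print("slats",(a+b)/2,np.degrees(np.arctan2(*(a-b)[::-1])),f((454,113),.024))
tip=f((537,121),.014);print("tip",tip)
W=np.array([f(p,.042) for p in [(258,33),(303,32),(303,154),(257,154)]]);print("A",W.mean(0),np.degrees(np.arctan2(*((W[0]+W[1]-W[2]-W[3])[::-1]))))
W=np.array([f(p,.042) for p in [(247,17),(315,17),(315,168),(250,168)]]);print("A out",W.mean(0),[np.linalg.norm(W[i]-W[i-1]) for i in range(4)])
```

```text
stand [0.60072129 0.13948347] -9.06765784749897 [np.float64(0.13218730695621836), np.float64(0.06867131150544416), np.float64(0.1326421952982294), np.float64(0.0704039448727281)]
slats [0.59998753 0.13933688] -9.367860550425004 [0.60190039 0.14034073]
tip [0.58907552 0.06223842]
A [0.62673486 0.28775359] -6.606433914034566
A out [0.62624096 0.28653652] [np.float64(0.11486120583337676), np.float64(0.05264425510834533), np.float64(0.11493086985780356), np.float64(0.05531681675687306)]
```

drive_tool(moves=[[-0.15, -0.3, 0, 0.005, -0.006, 0], [-0.15, -0.6, 0, 0.005, -0.006, 0], [-0.15, -0.71, 0.1, 0.005, -0.006, 0], [-0.15, -0.71, 0.4, 0.005, -0.006, 0], [-0.15, -0.71, 0.6, 0.005, -0.006, 0], [-0.15, -0.71, 0.62, 0.005, -0.006, 0], [-0.15, -0.71, 0.62, 0.005, -0.006, 0]])

```text
clock: 23.0
tool_pos: [0.6274, 0.2807, 0.1201]
orientation: [180.0, -0.1, -95.2]
force: [0.7, 0.1, 0.9]
opening: 0.0875
```

Run:
```python
from h import *
toolgoal(0.6268,0.281,0.012,-95)
s=vision.snapshot("wrist");np.savez("w13.npz",**s);cv2.imwrite("pics/w13.png",s["pixels"][:,:,::-1])
s=vision.snapshot("side");np.savez("s13.npz",**s);crop(s,140,200,260,220,3,"s13.png")
```

```text
pos [0.6274 0.2807 0.1201] ori [ 1.80e+02 -1.00e-01 -9.52e+01] j6 44.4 t 23.0 open 0.0875 F [0.7 0.1 0.9]
row [-0.003  0.004  0.72   0.001 -0.001 -0.004]
```

View pics/s13.png

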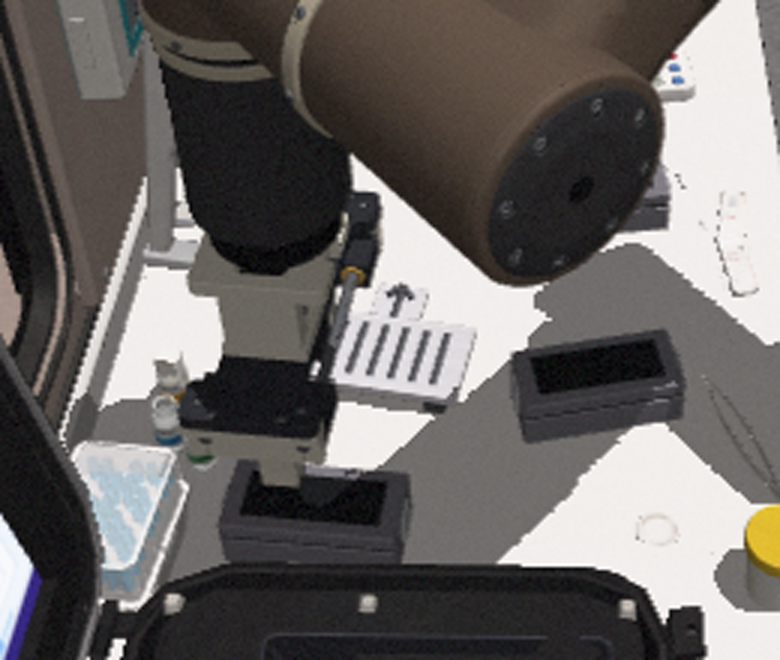

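drive_tool(moves=[[0, 0, 0.2, 0, 0, 0], [0, 0, 0.4, 0, 0, 0], [0, 0, 0.6, 0, 0, 0], [0, 0, 0.71, 0, 0, 0], [0, 0, 0.71, 0, 0, 0]])

```text
clock: 23.6
tool_pos: [0.6284, 0.2818, 0.0156]
orientation: [-179.9, 0.1, -95.2]
force: [-0.7, -0.0, -0.1]
opening: 0.0876
```

drive_tool(moves=[[0, 0, 0, 0, 0, 0], [0, 0, 0, 0, 0, 0], [0, 0, 0, 0, 0, 0], [0, 0, 0, 0, 0, 0], [0, 0, 0, 0, 0, 0], [0, 0, 0, 0, 0, 0]], fingers=-1)

```text
clock: 24.2
tool_pos: [0.6297, 0.2833, 0.0173]
orientation: [-179.7, 0.2, -95.1]
force: [-0.8, 4.5, 7.3]
opening: 0.0558
```

drive_tool(moves=[[0, 0, -0.15, 0, 0, 0], [0, 0, -0.3, 0, 0, 0], [0, 0, -0.5, 0, 0, 0], [0, 0, -0.7, 0, 0, 0], [0, 0, -0.7, 0, 0, 0]])

```text
clock: 24.7
tool_pos: [0.6309, 0.2837, 0.1267]
orientation: [-179.5, 0.4, -95.1]
force: [0.5, 0.4, -1.8]
opening: 0.0559
```

Run:
```python
from h import *
toolgoal(0.6,0.139,0.13,-99.2)
s=vision.snapshot("wrist");np.savez("w14.npz",**s);cv2.imwrite("pics/w14.png",s["pixels"][:,:,::-1])
s=vision.snapshot("side");np.savez("s14.npz",**s);crop(s,140,200,260,220,3,"s14.png")
```

```text
pos [0.6309 0.2837 0.1267] ori [-179.5    0.4  -95.1] j6 44.4 t 24.7 open 0.0559 F [ 0.5  0.4 -1.8]
row [ 0.979  0.119 -0.03  -0.009  0.007  0.068]
```

View pics/s14.png

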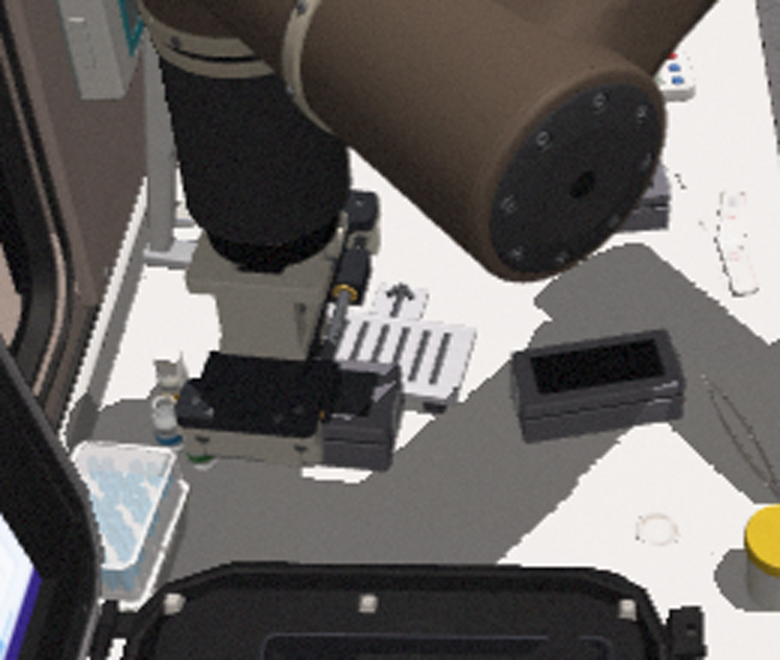

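View pics/w14.png

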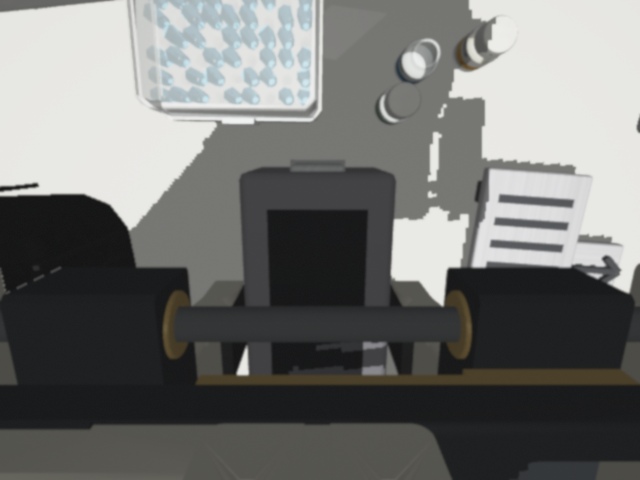

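```bash
cat > held.py <<'E'
# usage: held.py file.npz TCPz_offset_of_case_top u_left v u_right v : far top edge corners; prints centre offset from TCP in tool y
from h import *
def held(fn,pts,ztop,obs=None):
    o=obs or sensors.get_obs(); s=dict(np.load(fn)); R=Ro.from_euler('xyz',o["orientation"],degrees=True)
    z=o["tool_pos"][2]+ztop
    for p in pts: print(p,np.round(R.inv().apply(onz(s,*p,z)-o["tool_pos"])*1000,1),"mm tool frame")
E
python3 - <<'E'
from held import *
held("w14.npz",[(243,178),(393,178),(268,210),(366,210)],.025)
E
```

```text
(243, 178) [-27.3 -56.9 -24.7] mm tool frame
(393, 178) [ 26.4 -56.9 -24.9] mm tool frame
(268, 210) [-18.6 -45.3 -24.7] mm tool frame
(366, 210) [ 17.1 -45.4 -24.9] mm tool frame
```

drive_tool(moves=[[0.3, 0.05, 0, -0.009, 0.007, 0.03], [0.6, 0.1, 0, -0.009, 0.007, 0.068], [0.9, 0.11, 0, -0.009, 0.007, 0.068], [0.98, 0.11, 0, -0.009, 0.007, 0.068], [0.98, 0.11, 0.1, -0.009, 0.007, 0.068], [0.98, 0.11, 0.3, -0.009, 0.007, 0.068], [0.98, 0.11, 0.4, -0.009, 0.007, 0.068], [0.98, 0.11, 0.4, -0.009, 0.007, 0.068]])

```text
clock: 25.6
tool_pos: [0.5964, 0.1365, 0.0575]
orientation: [179.3, -0.4, -99.3]
force: [-0.6, 0.1, -3.7]
opening: 0.0557
```

Run:
```python
from h import *
toolgoal(0.6015,0.139,0.0415,-99.2)
s=vision.snapshot("wrist");np.savez("w15.npz",**s);cv2.imwrite("pics/w15.png",s["pixels"][:,:,::-1])
```

```text
pos [0.5964 0.1365 0.0575] ori [179.3  -0.4 -99.3] j6 49.7 t 25.6 open 0.0557 F [-0.6  0.1 -3.7]
row [-0.023 -0.032  0.106  0.011 -0.007 -0.002]
```

View pics/w15.png

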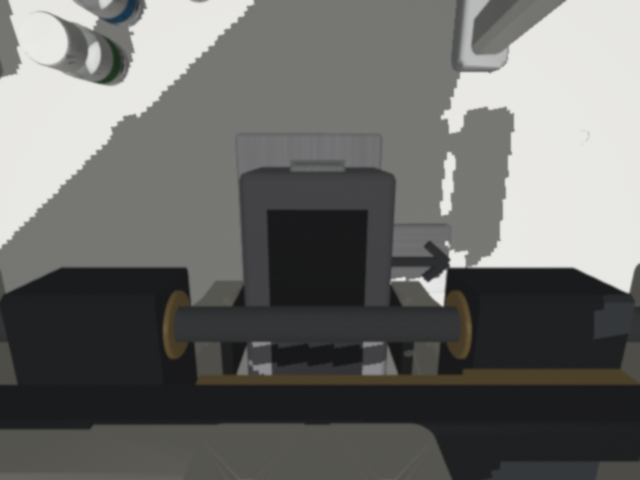

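Run:
```python
from h import *
s=dict(np.load("w15.npz"))
a,b=onz(s,237,135,.024)[:2],onz(s,381,135,.024)[:2];print(a,b,np.linalg.norm(a-b))
d=(a-b)/np.linalg.norm(a-b); yaw=np.degrees(np.arctan2(-d[0],d[1]));ex=np.array([d[1],-d[0]])
print("yaw",yaw,"centre",(a+b)/2-.068*ex, "tip",onz(s,449,260,.014))
```

```text
[0.67223792 0.16215541] [0.66104095 0.09376722] 0.06929874483205001
yaw -9.298349435548124 centre [0.59953293 0.13894844] tip [0.58869054 0.06271312 0.014     ]
```

Consistent: stand (0.600, 0.139), yaw −9.2°. Now lower.

drive_tool(moves=[[-0.023, -0.032, 0.0, 0.011, -0.007, 0], [-0.023, -0.032, 0.0, 0.011, -0.007, 0], [-0.023, -0.032, 0.05, 0.011, -0.007, 0], [-0.023, -0.032, 0.09, 0.011, -0.007, 0], [-0.023, -0.032, 0.09, 0.011, -0.007, 0], [-0.023, -0.032, 0.09, 0.011, -0.007, 0]])

```text
clock: 26.25
tool_pos: [0.6027, 0.1395, 0.0456]
orientation: [-179.9, 0.0, -99.3]
force: [0.0, -0.3, -1.8]
opening: 0.0559
```

Run:
```python
from h import *
toolgoal(0.6015,0.139,0.0415,-99.2)
```

```text
pos [0.6027 0.1395 0.0456] ori [-179.9    0.   -99.3] j6 49.6 t 26.25 open 0.0559 F [ 0.  -0.3 -1.8]
row [ 0.005  0.007  0.027 -0.002  0.    -0.001]
```

drive_tool(moves=[[0.005, 0.007, 0.01, 0, 0, 0], [0.005, 0.007, 0.025, 0, 0, 0], [0.005, 0.007, 0.03, 0, 0, 0], [0.005, 0.007, 0.03, 0, 0, 0]])

```text
clock: 26.65
tool_pos: [0.6014, 0.139, 0.0414]
orientation: [-179.9, 0.0, -99.3]
force: [-2.1, -0.6, 1.6]
opening: 0.0557
```

drive_tool(moves=[[0, 0, 0, 0, 0, 0], [0, 0, 0, 0, 0, 0], [0, 0, 0, 0, 0, 0], [0, 0, 0, 0, 0, 0], [0, 0, 0, 0, 0, 0]], fingers=1)

```text
clock: 27.15
tool_pos: [0.6015, 0.139, 0.0414]
orientation: [-179.9, 0.0, -99.3]
force: [-0.3, -0.0, -0.5]
opening: 0.0867
```

drive_tool(moves=[[0, 0, -0.2, 0, 0, 0], [0, 0, -0.5, 0, 0, 0], [0, 0, -0.8, 0, 0, 0], [0, 0, -1, 0, 0, 0], [0, 0, -1, 0, 0, 0]])

```text
clock: 27.65
tool_pos: [0.6038, 0.1399, 0.1971]
orientation: [-179.4, 0.3, -99.2]
force: [0.1, 0.4, -0.1]
opening: 0.0873
```

Run:
```python
from h import *
toolgoal(0.436,0.168,0.2,-77.5)
s=vision.snapshot("wrist");np.savez("w16.npz",**s);cv2.imwrite("pics/w16.png",s["pixels"][:,:,::-1])
```

```text
pos [0.6038 0.1399 0.1971] ori [-179.4    0.3  -99.2] j6 49.6 t 27.65 open 0.0873 F [ 0.1  0.4 -0.1]
row [-0.006  1.134 -0.031 -0.01   0.003 -0.362]
```

View pics/w16.png

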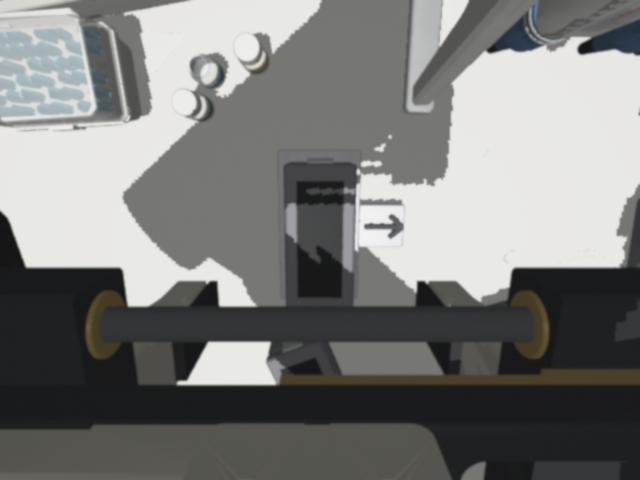

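Run:
```python
from h import *
s=dict(np.load("w16.npz"))
f=lambda p,z:onz(s,*p,z)[:2]
W=np.array([f(p,.066) for p in [(297,182),(344,182),(342,297),(299,297)]]);print("A",W.mean(0),np.degrees(np.arctan2(*((W[0]+W[1]-W[2]-W[3])[::-1]))),[np.linalg.norm(W[i]-W[i-1]) for i in range(4)])
```

```text
A [0.59823209 0.13809403] -9.086084378448305 [np.float64(0.09256862968054036), np.float64(0.0354469854763711), np.float64(0.0925052442233736), np.float64(0.034944969948910935)]
```

drive_tool(moves=[[0, 0.3, 0, -0.01, 0, -0.14], [0, 0.6, 0, -0.01, 0, -0.28], [0, 0.9, 0, -0.01, 0, -0.36], [0, 1, 0, -0.01, 0, -0.36], [0, 1, 0, -0.01, 0, -0.36]])

```text
clock: 28.2
tool_pos: [0.4524, 0.1636, 0.1929]
orientation: [179.8, 0.2, -77.6]
force: [-0.1, 0.3, -0.3]
opening: 0.0874
```

Run:
```python
from h import *
toolgoal(0.436,0.1687,0.1,-77.4)
```

```text
pos [0.4524 0.1636 0.1929] ori [179.8   0.2 -77.6] j6 59.4 t 28.2 open 0.0874 F [-0.1  0.3 -0.3]
row [-0.055  0.097  0.62   0.004  0.003 -0.003]
```

drive_tool(moves=[[-0.055, 0.1, 0.2, 0.004, 0.003, 0], [-0.055, 0.1, 0.5, 0.004, 0.003, 0], [-0.055, 0.1, 0.62, 0.004, 0.003, 0], [-0.055, 0.1, 0.62, 0.004, 0.003, 0]])

```text
clock: 28.6
tool_pos: [0.4345, 0.1672, 0.0969]
orientation: [179.7, -0.2, -77.7]
force: [-1.0, -0.6, -0.1]
opening: 0.0876
```

Run:
```python
from h import *
toolgoal(0.436,0.1687,0.013,-77.4)
s=vision.snapshot("wrist");np.savez("w17.npz",**s);cv2.imwrite("pics/w17.png",s["pixels"][:,:,::-1])
```

```text
pos [0.4345 0.1672 0.0969] ori [179.7  -0.2 -77.7] j6 57.0 t 28.6 open 0.0876 F [-1.  -0.6 -0.1]
row [-0.009 -0.014  0.559  0.005 -0.003 -0.004]
```

View pics/w17.png

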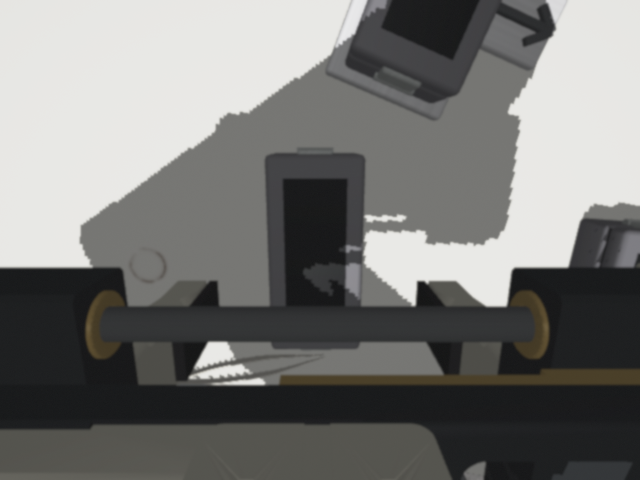

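drive_tool(moves=[[-0.01, -0.014, 0.2, 0.005, -0.003, 0], [-0.01, -0.014, 0.4, 0.005, -0.003, 0], [-0.01, -0.014, 0.55, 0.005, -0.003, 0], [-0.01, -0.014, 0.55, 0.005, -0.003, 0], [-0.01, -0.014, 0.55, 0.005, -0.003, 0]])

```text
clock: 29.15
tool_pos: [0.4384, 0.1702, 0.0171]
orientation: [-179.8, 0.1, -77.6]
force: [0.7, -0.5, 0.5]
opening: 0.0875
```

drive_tool(moves=[[0, 0, 0, 0, 0, 0], [0, 0, 0, 0, 0, 0], [0, 0, 0, 0, 0, 0], [0, 0, 0, 0, 0, 0], [0, 0, 0, 0, 0, 0], [0, 0, 0, 0, 0, 0]], fingers=-1)

```text
clock: 29.75
tool_pos: [0.4385, 0.1702, 0.0176]
orientation: [-179.8, 0.0, -77.6]
force: [-1.0, -0.8, 6.6]
opening: 0.0554
```

drive_tool(moves=[[0, 0, -0.15, 0, 0, 0], [0, 0, -0.3, 0, 0, 0], [0, 0, -0.6, 0, 0, 0], [0, 0, -0.9, 0, 0, 0], [0, 0, -0.95, 0, 0, 0], [0, 0, -0.95, 0, 0, 0]])

```text
clock: 30.35
tool_pos: [0.4385, 0.1706, 0.1614]
orientation: [-179.6, 0.2, -77.6]
force: [0.2, -1.1, -2.7]
opening: 0.0558
```

Run:
```python
from h import *
toolgoal(0.6015,0.139,0.155,-99.2)
s=vision.snapshot("wrist");np.savez("w18.npz",**s);cv2.imwrite("pics/w18.png",s["pixels"][:,:,::-1])
```

```text
pos [0.4385 0.1706 0.1614] ori [-179.6    0.2  -77.6] j6 57.0 t 30.35 open 0.0558 F [ 0.2 -1.1 -2.7]
row [ 0.439 -1.016  0.048 -0.006  0.004  0.36 ]
```

View pics/w18.png

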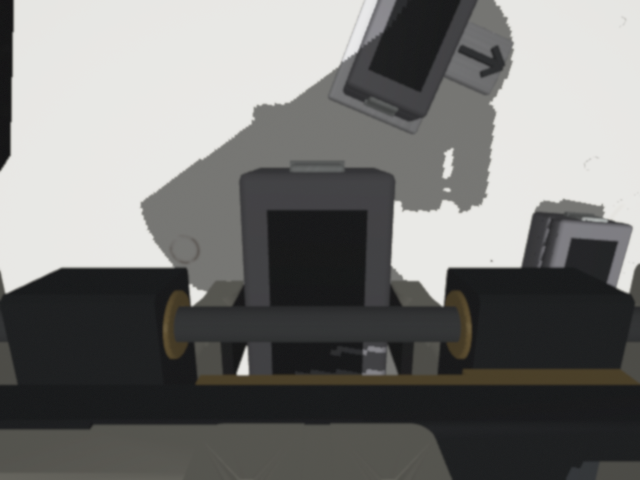

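drive_tool(moves=[[0.1, -0.3, 0, 0, 0, 0.1], [0.25, -0.6, 0, 0, 0, 0.2], [0.4, -0.9, 0, 0, 0, 0.3], [0.44, -1, 0, 0, 0, 0.36], [0.44, -1, 0, -0.006, 0.004, 0.36], [0.44, -1, 0, -0.006, 0.004, 0.36]])

```text
clock: 31.0
tool_pos: [0.5969, 0.1368, 0.1571]
orientation: [179.6, -0.3, -99.2]
force: [-0.5, 0.8, -2.2]
opening: 0.056
```

Run:
```python
from h import *
toolgoal(0.6025,0.1395,0.1,-99.2)
```

```text
pos [0.5969 0.1368 0.1571] ori [179.6  -0.3 -99.2] j6 49.6 t 31.0 open 0.056 F [-0.5  0.8 -2.2]
row [-0.026 -0.036  0.38   0.007 -0.005 -0.001]
```

drive_tool(moves=[[-0.025, -0.035, 0.1, 0.007, -0.005, 0], [-0.025, -0.035, 0.25, 0.007, -0.005, 0], [-0.025, -0.035, 0.38, 0.007, -0.005, 0], [-0.025, -0.035, 0.38, 0.007, -0.005, 0], [-0.025, -0.035, 0.38, 0.007, -0.005, 0]])

```text
clock: 31.5
tool_pos: [0.6014, 0.1396, 0.0999]
orientation: [180.0, -0.1, -99.2]
force: [-0.4, 0.7, -1.9]
opening: 0.0564
```

Run:
```python
from h import *
toolgoal(0.6025,0.1395,0.0838,-99.2)
```

```text
pos [0.6014 0.1396 0.0999] ori [ 1.80e+02 -1.00e-01 -9.92e+01] j6 49.6 t 31.5 open 0.0564 F [-0.4  0.7 -1.9]
row [-0.001 -0.007  0.108  0.    -0.001  0.001]
```

drive_tool(moves=[[0, -0.005, 0.05, 0, 0, 0], [0, -0.005, 0.1, 0, 0, 0], [0, -0.005, 0.108, 0, 0, 0], [0, -0.005, 0.108, 0, 0, 0], [0, -0.005, 0.108, 0, 0, 0]])

```text
clock: 32.0
tool_pos: [0.6023, 0.1395, 0.0839]
orientation: [180.0, -0.0, -99.2]
force: [-0.3, 0.6, -0.2]
opening: 0.0559
```

drive_tool(moves=[[0, 0, 0, 0, 0, 0], [0, 0, 0.01, 0, 0, 0], [0, 0, 0.01, 0, 0, 0]])

```text
clock: 32.3
tool_pos: [0.6024, 0.1394, 0.0837]
orientation: [-180.0, -0.0, -99.1]
force: [-4.5, -0.6, 8.3]
opening: 0.0559
```

Contact is felt, so I release and retreat.

drive_tool(moves=[[0, 0, 0, 0, 0, 0], [0, 0, 0, 0, 0, 0], [0, 0, 0, 0, 0, 0], [0, 0, 0, 0, 0, 0], [0, 0, 0, 0, 0, 0]], fingers=1)

```text
clock: 32.8
tool_pos: [0.6024, 0.1394, 0.0835]
orientation: [-180.0, -0.0, -99.2]
force: [0.0, 0.3, 0.1]
opening: 0.0863
```

drive_tool(moves=[[0, 0, -0.2, 0, 0, 0], [0, 0, -0.5, 0, 0, 0], [0, 0, -0.8, 0, 0, 0], [0, 0, -1, 0, 0, 0], [0, 0, -1, 0, 0, 0]])

```text
clock: 33.3
tool_pos: [0.6048, 0.1403, 0.2391]
orientation: [-179.6, 0.2, -99.1]
force: [0.2, -0.0, -0.2]
opening: 0.0876
```

Run:
```python
from h import *
toolgoal(0.4365,-0.038,0.2,-82)
s=vision.snapshot("wrist");np.savez("w19.npz",**s);cv2.imwrite("pics/w19.png",s["pixels"][:,:,::-1])
```

```text
pos [0.6048 0.1403 0.2391] ori [-179.6    0.2  -99.1] j6 49.7 t 33.3 open 0.0876 F [ 0.2 -0.  -0.2]
row [ 1.352  0.921  0.248 -0.008  0.002 -0.285]
```

View pics/w19.png

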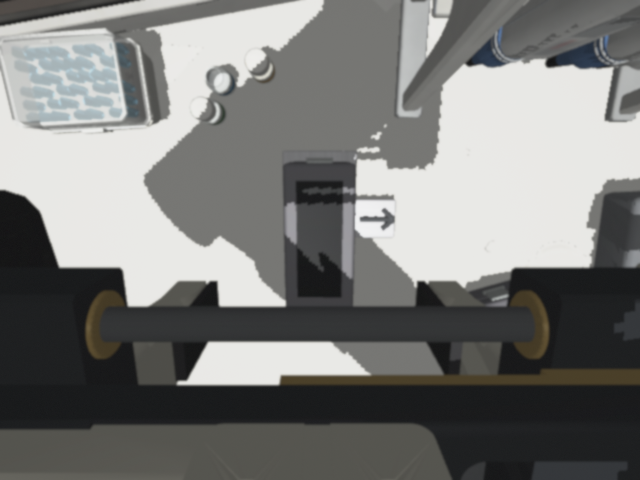

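drive_tool(moves=[[0.2, 0.15, 0, 0, 0, 0], [0.45, 0.3, 0, 0, 0, 0], [0.7, 0.46, 0, 0, 0, 0], [0.7, 0.46, 0, 0, 0, 0]])

```text
clock: 33.75
tool_pos: [0.5147, 0.0443, 0.2347]
orientation: [-179.9, 0.1, -99.3]
force: [0.8, 0.9, 0.9]
opening: 0.0877
```

drive_tool(moves=[[0.2, 0.15, 0, 0, 0, -0.1], [0.45, 0.3, 0.1, 0, 0, -0.2], [0.65, 0.4, 0.2, 0, 0, -0.28], [0.65, 0.4, 0.2, 0, 0, -0.28], [0.65, 0.4, 0.2, 0, 0, -0.28]])

```text
clock: 34.25
tool_pos: [0.4392, -0.0428, 0.2038]
orientation: [-179.9, 0.0, -82.6]
force: [1.0, 0.6, 0.1]
opening: 0.0874
```

Run:
```python
from h import *
s=dict(np.load("w19.npz"))
f=lambda p,z:onz(s,*p,z)[:2]
W=np.array([f(p,.108) for p in [(295,182),(344,182),(342,296),(297,296)]]);print("B placed",W.mean(0),np.degrees(np.arctan2(*((W[0]+W[1]-W[2]-W[3])[::-1]))),[np.linalg.norm(W[i]-W[i-1]) for i in range(4)])
toolgoal(0.4365,-0.038,0.12,-82)
s=vision.snapshot("wrist");np.savez("w20.npz",**s);cv2.imwrite("pics/w20.png",s["pixels"][:,:,::-1])
```

```text
B placed [0.59946174 0.13904528] -9.02626908818288 [np.float64(0.09175236126190875), np.float64(0.03695183404922454), np.float64(0.09170435583155513), np.float64(0.03656396047145243)]
pos [ 0.4392 -0.0428  0.2038] ori [-179.9    0.   -82.6] j6 77.3 t 34.25 open 0.0874 F [1.  0.6 0.1]
row [-0.034  0.014  0.558 -0.001  0.001 -0.009]
```

View pics/w20.png

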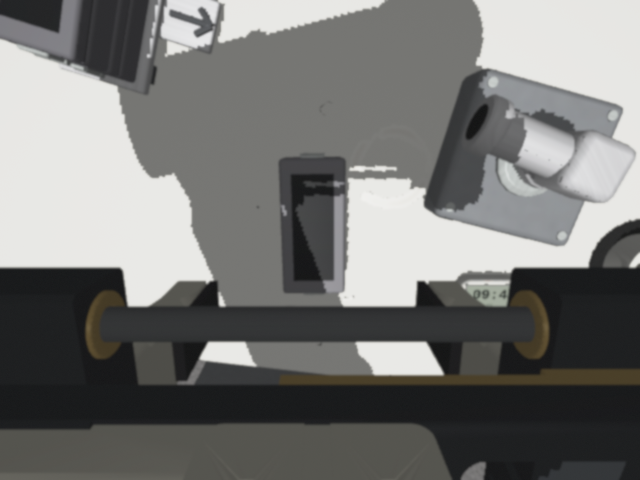

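Run:
```python
from h import *
s=dict(np.load("w20.npz"))
crop(s,270,60,370,250,2.1,"w20c.png")
f=lambda p,z:onz(s,*p,z)[:2]
for pts in ([(279,158),(346,158),(343,292),(283,291)],[(292,174),(341,175),(335,281),(295,281)]):
  W=np.array([f(p,.042) for p in pts]);print("C",W.mean(0),np.degrees(np.arctan2(*((W[0]+W[1]-W[2]-W[3])[::-1]))),[np.linalg.norm(W[i]-W[i-1]).round(4) for i in range(4)])
print("tip",f((213,28),.014))
```

```text
C [ 0.43701729 -0.03960787] 7.4960641104838 [np.float64(0.1164), np.float64(0.055), np.float64(0.1173), np.float64(0.0538)]
C [ 0.43567133 -0.04234823] 6.599203248271474 [np.float64(0.094), np.float64(0.0407), np.float64(0.0932), np.float64(0.0356)]
tip [0.58726537 0.06285071]
```

View pics/w20c.png

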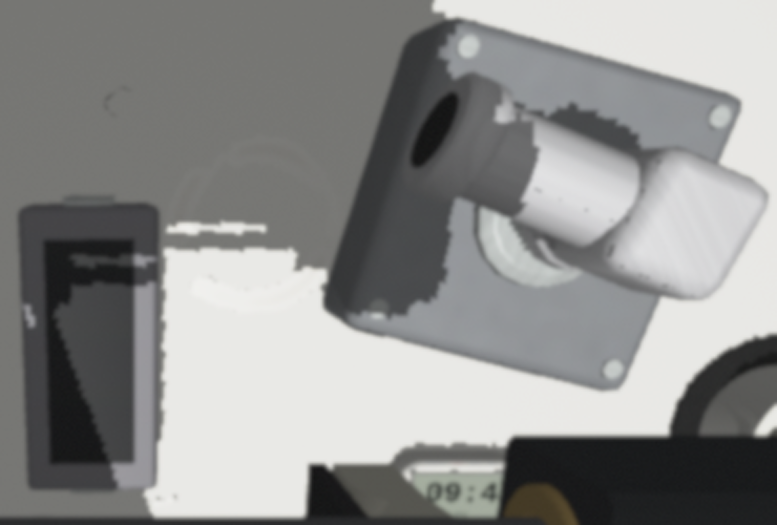

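Run:
```python
from h import *
s=dict(np.load("w20.npz"))
f=lambda p,z:onz(s,p[0]/2.1+270,p[1]/2.1+60,z)[:2]
o=f((436,130),.114); c=f((690,223),.132); tip=np.array([.5883,.0635])
print(o,c,np.linalg.norm(o-c))
for cc in (c,np.array([.515,-.204])):
    d=(o-cc)/np.linalg.norm(o-cc); v=tip-cc; print(np.degrees(np.arctan2(d[1],d[0])),"y of mark",d[0]*v[1]-d[1]*v[0])
```

```text
[ 0.53201911 -0.13150862] [ 0.5148035  -0.20125845] 0.07184300093479197
76.13540384520712 y of mark -0.007911569854667427
76.7877054841033 y of mark -0.010220000409542691
```

drive_tool(moves=[[-0.03, 0.014, 0.2, 0, 0, -0.007], [-0.03, 0.014, 0.4, 0, 0, -0.007], [-0.03, 0.014, 0.6, 0, 0, -0.007], [-0.03, 0.014, 0.6, 0, 0, -0.007], [-0.03, 0.014, 0.6, 0, 0, -0.007]])

```text
clock: 34.8
tool_pos: [0.4382, -0.0375, 0.1145]
orientation: [-180.0, -0.0, -82.1]
force: [0.3, 0.6, 1.4]
opening: 0.0878
```

Run:
```python
from h import *
toolgoal(0.437,-0.039,0.0155,-82.2)
```

```text
pos [ 0.4382 -0.0375  0.1145] ori [-180.    -0.   -82.1] j6 77.0 t 34.8 open 0.0878 F [0.3 0.6 1.4]
row [ 0.009  0.01   0.66  -0.001 -0.     0.002]
```

drive_tool(moves=[[0.009, 0.01, 0.2, 0, 0, 0], [0.009, 0.01, 0.4, 0, 0, 0], [0.009, 0.01, 0.6, 0, 0, 0], [0.009, 0.01, 0.66, 0, 0, 0], [0.009, 0.01, 0.66, 0, 0, 0]])

```text
clock: 35.3
tool_pos: [0.4375, -0.0388, 0.0157]
orientation: [180.0, -0.0, -82.0]
force: [0.6, 0.7, 0.6]
opening: 0.0876
```

drive_tool(moves=[[0, 0, 0, 0, 0, 0], [0, 0, 0, 0, 0, 0], [0, 0, 0, 0, 0, 0], [0, 0, 0, 0, 0, 0], [0, 0, 0, 0, 0, 0], [0, 0, 0, 0, 0, 0]], fingers=-1)

```text
clock: 35.9
tool_pos: [0.4379, -0.0388, 0.0162]
orientation: [-180.0, -0.0, -82.0]
force: [-1.7, -0.0, 7.0]
opening: 0.0558
```

drive_tool(moves=[[0, 0, -0.15, 0, 0, 0], [0, 0, -0.3, 0, 0, 0], [0, 0, -0.6, 0, 0, 0], [0, 0, -0.9, 0, 0, 0], [0, 0, -1, 0, 0, 0], [0, 0, -1, 0, 0, 0]])

```text
clock: 36.5
tool_pos: [0.439, -0.0383, 0.1686]
orientation: [-179.7, 0.0, -82.0]
force: [-0.4, -0.5, -3.4]
opening: 0.056
```

drive_tool(moves=[[0, 0, -0.1, 0, 0, 0], [0, 0, -0.2, 0, 0, 0], [0, 0, -0.2, 0, 0, 0]])

```text
clock: 36.8
tool_pos: [0.439, -0.0383, 0.1986]
orientation: [-179.6, 0.0, -82.0]
force: [-0.7, -0.6, -3.4]
opening: 0.0555
```

Run:
```python
from h import *
toolgoal(0.602,0.1395,0.19,-99.2)
s=vision.snapshot("wrist");np.savez("w21.npz",**s);cv2.imwrite("pics/w21.png",s["pixels"][:,:,::-1])
```

```text
pos [ 0.439  -0.0383  0.1986] ori [-179.6    0.   -82. ] j6 77.1 t 36.8 open 0.0555 F [-0.7 -0.6 -3.4]
row [-1.023 -1.24   0.066 -0.006  0.002  0.286]
```

View pics/w21.png

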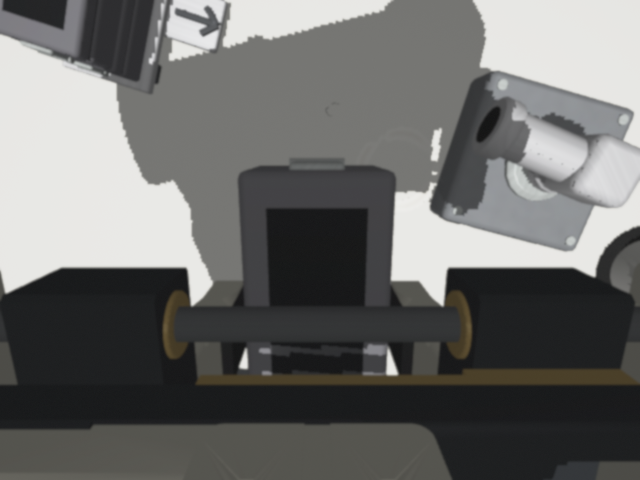

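drive_tool(moves=[[-0.17, -0.2, 0, 0, 0, 0], [-0.35, -0.42, 0, 0, 0, 0], [-0.52, -0.62, 0, 0, 0, 0], [-0.52, -0.62, 0, 0, 0, 0]])

```text
clock: 37.25
tool_pos: [0.5217, 0.0545, 0.1952]
orientation: [-179.9, 0.0, -81.9]
force: [-1.9, -0.1, -2.9]
opening: 0.0555
```

drive_tool(moves=[[-0.17, -0.2, 0, 0, 0, 0.1], [-0.35, -0.42, 0, 0, 0, 0.2], [-0.47, -0.55, 0, 0, 0, 0.286], [-0.49, -0.6, 0, 0, 0, 0.286], [-0.49, -0.6, 0, 0, 0, 0.286], [-0.49, -0.6, 0, 0, 0, 0.286]])

```text
clock: 37.85
tool_pos: [0.5993, 0.139, 0.1939]
orientation: [180.0, -0.0, -99.1]
force: [-0.3, 0.5, -2.6]
opening: 0.0556
```

Run:
```python
from h import *
toolgoal(0.6015,0.1395,0.14,-99.2)
```

```text
pos [0.5993 0.139  0.1939] ori [180.   -0.  -99.1] j6 49.7 t 37.85 open 0.0556 F [-0.3  0.5 -2.6]
row [-0.005 -0.014  0.359  0.    -0.001  0.002]
```

drive_tool(moves=[[-0.005, -0.014, 0.1, 0, 0, 0], [-0.005, -0.014, 0.25, 0, 0, 0], [-0.005, -0.014, 0.36, 0, 0, 0], [-0.005, -0.014, 0.36, 0, 0, 0], [-0.005, -0.014, 0.36, 0, 0, 0]])

```text
clock: 38.35
tool_pos: [0.6012, 0.1386, 0.1404]
orientation: [180.0, -0.0, -99.1]
force: [-0.2, -0.8, -1.9]
opening: 0.0561
```

Run:
```python
from h import *
toolgoal(0.602,0.1395,0.1238,-99.2)
s=vision.snapshot("side");crop(s,140,200,260,220,3,"s22.png")
```

```text
pos [0.6012 0.1386 0.1404] ori [180.   -0.  -99.1] j6 49.8 t 38.35 open 0.0561 F [-0.2 -0.8 -1.9]
row [-0.007 -0.005  0.111  0.    -0.001  0.002]
```

View pics/s22.png

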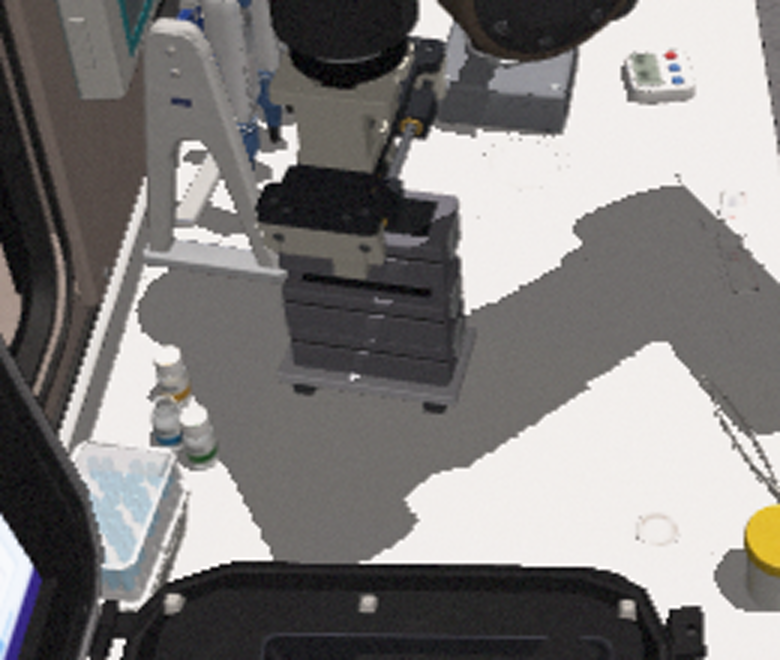

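The two cases are stacked squarely and the third hangs just above them. Lower.

drive_tool(moves=[[-0.007, -0.005, 0.05, 0, 0, 0], [-0.007, -0.005, 0.09, 0, 0, 0], [-0.007, -0.005, 0.1, 0, 0, 0], [-0.007, -0.005, 0.108, 0, 0, 0], [-0.007, -0.005, 0.11, 0, 0, 0], [-0.007, -0.005, 0.11, 0, 0, 0]])

```text
clock: 39.0
tool_pos: [0.6027, 0.14, 0.1246]
orientation: [-179.9, -0.0, -99.1]
force: [-0.2, 0.1, -2.6]
opening: 0.0561
```

drive_tool(moves=[[0, 0, 0.005, 0, 0, 0], [0, 0, 0.01, 0, 0, 0], [0, 0, 0.01, 0, 0, 0]])

```text
clock: 39.3
tool_pos: [0.603, 0.1401, 0.1244]
orientation: [-179.9, 0.0, -99.0]
force: [-3.3, 1.0, 5.9]
opening: 0.0558
```

drive_tool(moves=[[0, 0, 0, 0, 0, 0], [0, 0, 0, 0, 0, 0], [0, 0, 0, 0, 0, 0], [0, 0, 0, 0, 0, 0], [0, 0, 0, 0, 0, 0]], fingers=1)

```text
clock: 39.8
tool_pos: [0.6029, 0.14, 0.1242]
orientation: [-179.9, 0.0, -99.0]
force: [-0.4, 0.4, 0.2]
opening: 0.0858
```

drive_tool(moves=[[0, 0, -0.2, 0, 0, 0], [0, 0, -0.5, 0, 0, 0], [0, 0, -0.8, 0, 0, 0], [0, 0, -1, 0, 0, 0], [0, 0, -1, 0, 0, 0]])

```text
clock: 40.3
tool_pos: [0.6049, 0.1407, 0.2798]
orientation: [-179.5, 0.3, -99.0]
force: [0.2, 0.5, 0.5]
opening: 0.0876
```

Run:
```python
from h import *
toolgoal(0.374,-0.2195,0.28,-80)
s=vision.snapshot("wrist");np.savez("w23.npz",**s);cv2.imwrite("pics/w23.png",s["pixels"][:,:,::-1])
s=vision.snapshot("top");np.savez("t23.npz",**s);cv2.imwrite("pics/t23.png",s["pixels"][:,:,::-1])
```

```text
pos [0.6049 0.1407 0.2798] ori [-179.5    0.3  -99. ] j6 49.8 t 40.3 open 0.0876 F [0.2 0.5 0.5]
row [ 2.612  1.144 -0.024 -0.01   0.003 -0.317]
```

View pics/w23.png

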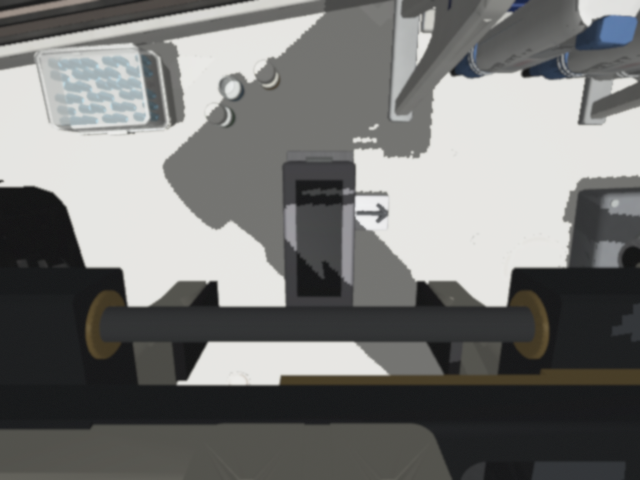

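View pics/t23.png

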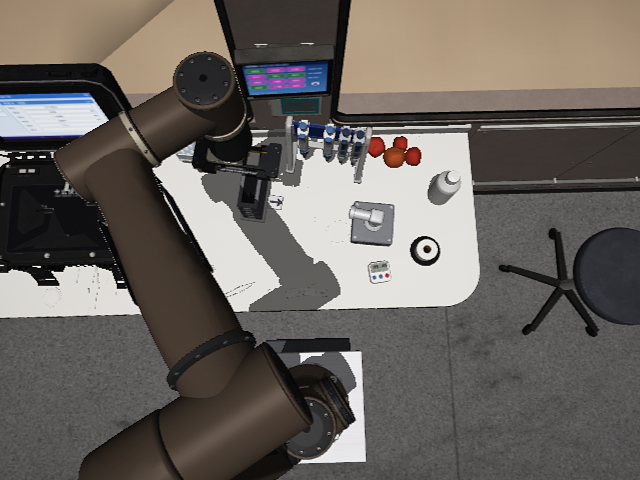

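Run:
```python
from h import *
s=dict(np.load("w23.npz"))
f=lambda p,z:onz(s,*p,z)[:2]
W=np.array([f(p,.150) for p in [(295,181),(342,181),(341,296),(297,296)]]);print("C placed",W.mean(0),np.degrees(np.arctan2(*((W[0]+W[1]-W[2]-W[3])[::-1]))),[np.linalg.norm(W[i]-W[i-1]).round(4) for i in range(4)])
t=dict(np.load("t23.npz")); crop(t,330,180,130,110,6,"t23c.png")
```

```text
C placed [0.6005734  0.13993979] -8.698968886639642 [np.float64(0.0921), np.float64(0.0353), np.float64(0.092), np.float64(0.0356)]
```

View pics/t23c.png

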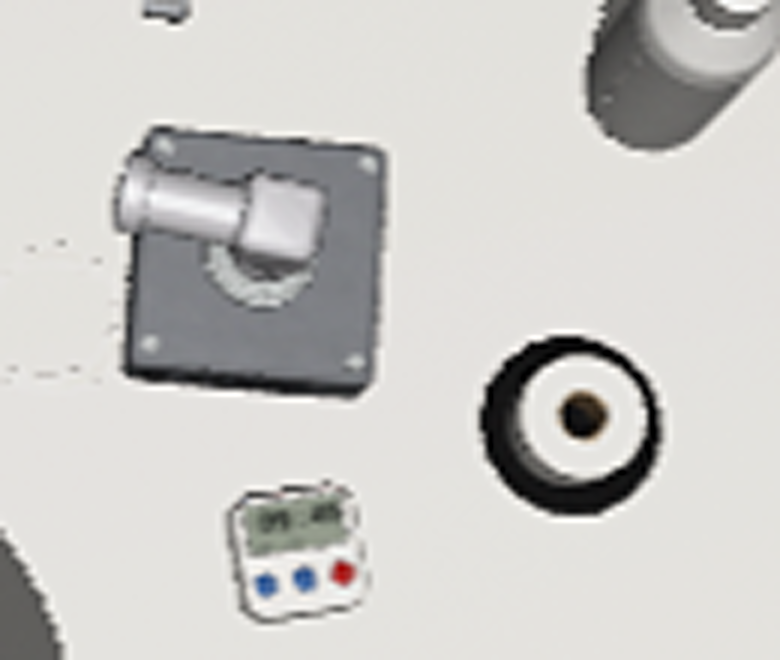

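Run:
```python
from h import *
t=dict(np.load("t23.npz"));f=lambda p,z:onz(t,p[0]/6+330,p[1]/6+180,z)[:2]
r,m=f((583,414),.032),f((571,426),.002);print("roll",r,"mat",m,np.linalg.norm(r-m))
W=np.array([f(p,.0185) for p in [(229,497),(352,484),(366,600),(243,620)]]);print("timer",W.mean(0),[np.linalg.norm(W[i]-W[i-1]).round(4) for i in range(4)],np.degrees(np.arctan2(*(W[1]-W[0])[::-1])),np.degrees(np.arctan2(*(W[3]-W[0])[::-1])))
U=np.array([f(p,.05) for p in [(163,146),(368,162),(355,361),(149,344)]]);print("unit",U.mean(0))
a,b=f((130,198),.113),f((235,212),.113);d=(a-b)/np.linalg.norm(a-b);v=np.array([.5883,.0635])-np.array([.515,-.204]);print("leg yaw",np.degrees(np.arctan2(*d[::-1])),"ymark",d[0]*v[1]-d[1]*v[0])
```

```text
roll [ 0.43389293 -0.35911061] mat [ 0.43269673 -0.36037559] 0.0017409914641420185
timer [ 0.3726071  -0.21911423] [np.float64(0.0602), np.float64(0.0605), np.float64(0.0569), np.float64(0.0606)] -85.3786117104159 -176.21591694072998
unit [ 0.51402801 -0.20302231]
leg yaw 80.76120147713812 ymark -0.02940211721529793
```

drive_tool(moves=[[0.25, 0.1, 0, 0, 0, 0], [0.55, 0.2, 0, 0, 0, 0], [0.82, 0.31, 0, 0, 0, 0]])

```text
clock: 40.7
tool_pos: [0.5358, 0.0247, 0.2723]
orientation: [180.0, -0.0, -99.0]
force: [1.1, -0.3, 0.4]
opening: 0.0874
```

drive_tool(moves=[[0.27, 0.1, 0, 0, 0, 0], [0.55, 0.2, 0, 0, 0, 0], [0.82, 0.31, 0, 0, 0, 0]])

```text
clock: 41.0
tool_pos: [0.4687, -0.0909, 0.2708]
orientation: [179.8, -0.1, -99.0]
force: [0.9, 0.0, 0.6]
opening: 0.0877
```

drive_tool(moves=[[0.27, 0.1, 0, 0, 0, -0.1], [0.55, 0.2, 0.1, 0, 0, -0.24], [0.82, 0.31, 0.2, 0, 0, -0.32], [0.82, 0.31, 0.2, 0, 0, -0.32], [0.82, 0.31, 0.2, 0, 0, -0.32]])

```text
clock: 41.5
tool_pos: [0.4021, -0.2059, 0.2396]
orientation: [179.7, 0.0, -80.0]
force: [0.7, 0.7, -0.1]
opening: 0.0876
```

Run:
```python
from h import *
toolgoal(0.4,-0.195,0.25,-80)
s=vision.snapshot("wrist");np.savez("w24.npz",**s);cv2.imwrite("pics/w24.png",s["pixels"][:,:,::-1])
```

```text
pos [ 0.4021 -0.2059  0.2396] ori [179.7   0.  -80. ] j6 102.0 t 41.5 open 0.0876 F [ 0.7  0.7 -0.1]
row [-0.074  0.001 -0.069  0.005  0.001  0.   ]
```

View pics/w24.png

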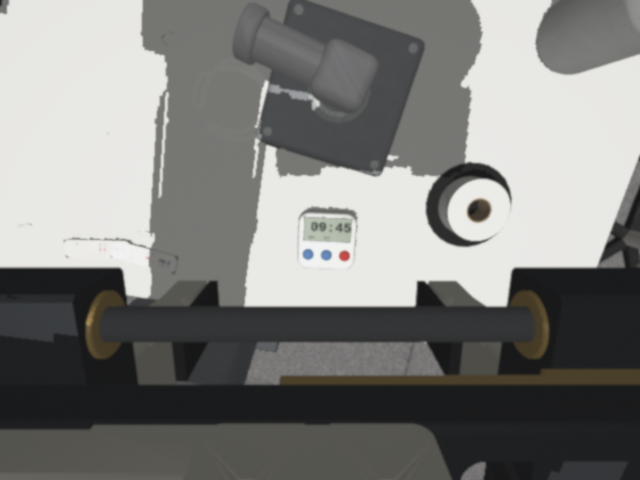

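Run:
```python
from h import *
s=dict(np.load("w24.npz"))
crop(s,220,0,220,190,3.5,"w24c.png")
f=lambda p,z:onz(s,*p,z)[:2]
W=np.array([f(p,.018) for p in [(301,213),(355,214),(354,268),(298,266)]]);print("timer",W.mean(0),[np.linalg.norm(W[i]-W[i-1]).round(4) for i in range(4)],[np.degrees(np.arctan2(*(W[i]-W[i-1])[::-1]))%90 for i in range(4)])
U=np.array([f(p,.05) for p in [(299,9),(413,48),(375,164),(266,130)]]);print("unit",U.mean(0))
```

```text
timer [ 0.37470603 -0.22129745] [np.float64(0.0564), np.float64(0.0546), np.float64(0.0574), np.float64(0.0588)] [np.float64(6.196153851642908), np.float64(8.940232727696696), np.float64(10.422176198856704), np.float64(7.874983555671292)]
unit [ 0.51468377 -0.20455729]
```

View pics/w24c.png

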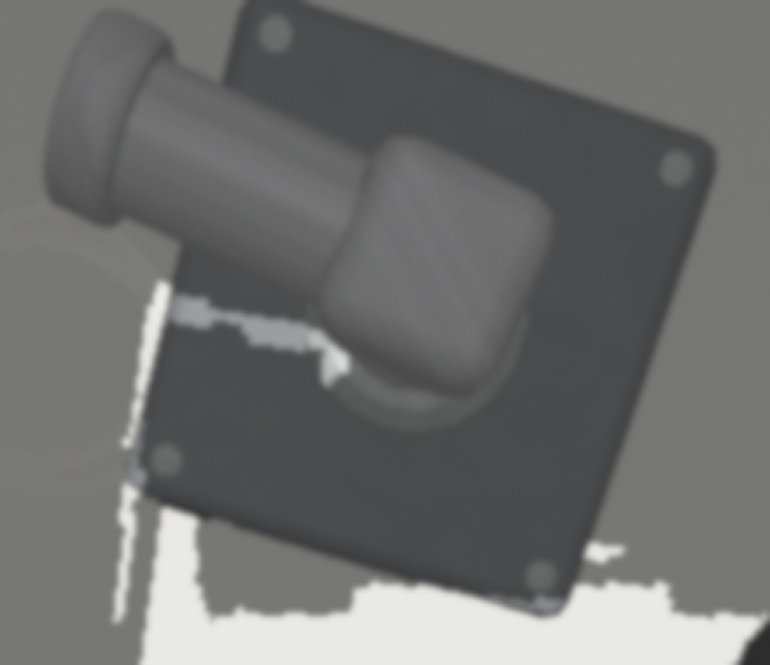

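Run:
```python
from h import *
s=dict(np.load("w24.npz"));f=lambda p,z:onz(s,p[0]/3.5+220,p[1]/3.5,z)[:2]
tip=np.array([.5883,.0635]); ax=np.array([.5148,-.204]);v=tip-ax
for n,a,b,z in [("leg mid",(148,140),(347,223),.114),("up",(172,65),(370,155),.114),("lo",(125,215),(325,290),.114),("cube up",(410,137),(545,200),.133),("cube lo",(335,315),(455,385),.133)]:
    A,B=f(a,z),f(b,z);d=(A-B)/np.linalg.norm(A-B);print(n,np.degrees(np.arctan2(*d[::-1])).round(1),"ymark",(d[0]*v[1]-d[1]*v[0]).round(4))
    v2=tip-A; print("   line through leg point offset",(d[0]*v2[1]-d[1]*v2[0]).round(4))
print("target",np.degrees(np.arctan2(v[1],v[0])))
```

```text
leg mid 79.0 ymark -0.0213
   line through leg point offset -0.0191
up 77.6 ymark -0.0144
   line through leg point offset 0.0002
lo 80.8 ymark -0.0295
   line through leg point offset -0.0398
cube up 77.2 ymark -0.0124
   line through leg point offset 0.0033
cube lo 71.4 ymark 0.0157
   line through leg point offset -0.0026
target 74.63619515570348
```

Estimates of the elbow's heading range from 76° to 79°, and the target is 74.6°. That is 1–4° short, so I'll regrip the elbow and nudge it a little further clockwise.

drive_tool(moves=[[0.1, -0.3, 0, 0.005, 0, 0.14], [0.12, -0.6, 0, 0.005, 0, 0.28], [0.12, -0.75, 0, 0.005, 0, 0.42], [0.12, -0.75, 0, 0.005, 0, 0.56], [0.12, -0.75, 0, 0.005, 0, 0.7], [0.12, -0.75, 0, 0.005, 0, 0.84], [0.12, -0.75, 0, 0.005, 0, 0.98], [0.12, -0.75, 0, 0.005, 0, 1]])

```text
clock: 42.35
tool_pos: [0.5178, -0.202, 0.2394]
orientation: [-179.9, -0.1, -140.0]
force: [-0.5, 0.0, 0.6]
opening: 0.0876
```

drive_tool(moves=[[0, 0, 0, 0, 0, 0.14], [0, 0, 0, 0, 0, 0.28], [0, 0, 0, 0, 0, 0.42], [0, 0, 0, 0, 0, 0.56], [0, 0, 0, 0, 0, 0.7], [0, 0, 0, 0, 0, 0.84], [0, 0, 0, 0, 0, 0.88], [0, 0, 0, 0, 0, 0.88]])

```text
clock: 43.15
tool_pos: [0.5182, -0.2011, 0.2392]
orientation: [-179.9, 0.0, 167.4]
force: [-0.4, 0.0, 1.4]
opening: 0.0877
```

Run:
```python
from h import *
toolgoal(0.515,-0.2045,0.19,167)
```

```text
pos [ 0.5182 -0.2011  0.2392] ori [-179.9    0.   167.4] j6 -11.7 t 43.15 open 0.0877 F [-0.4  0.   1.4]
row [ 0.016 -0.026  0.328 -0.002  0.     0.007]
```

drive_tool(moves=[[0.016, -0.026, 0.2, 0, 0, 0], [0.016, -0.026, 0.4, 0, 0, 0], [0.016, -0.026, 0.6, 0, 0, 0], [0.016, -0.026, 0.8, 0, 0, 0], [0.016, -0.026, 0.93, 0, 0, 0], [0.016, -0.026, 0.93, 0, 0, 0], [0.016, -0.026, 0.93, 0, 0, 0]])

```text
clock: 43.85
tool_pos: [0.5155, -0.2045, 0.1001]
orientation: [-179.9, -0.0, 167.6]
force: [0.4, -0.8, 1.1]
opening: 0.0873
```

drive_tool(moves=[[0, 0, 0, 0, 0, 0], [0, 0, 0, 0, 0, 0], [0, 0, 0, 0, 0, 0], [0, 0, 0, 0, 0, 0], [0, 0, 0, 0, 0, 0], [0, 0, 0, 0, 0, 0], [0, 0, 0, 0, 0, 0], [0, 0, 0, 0, 0, 0]], fingers=-1)

```text
clock: 44.65
tool_pos: [0.5154, -0.2045, 0.1001]
orientation: [-179.9, -0.0, 167.5]
force: [-1.0, 0.1, 1.4]
opening: 0.0379
```

Run:
```python
from h import *
toolgoal(0.515,-0.2045,0.099,164); print(sensors.get_obs()["moment"])
```

```text
pos [ 0.5154 -0.2045  0.1001] ori [-179.9   -0.   167.5] j6 -11.3 t 44.65 open 0.0379 F [-1.   0.1  1.4]
row [ 0.002 -0.     0.007 -0.002 -0.     0.059]
[ 0.17889691  0.36206351 -0.1940568 ]
```

drive_tool(moves=[[0, 0, 0, 0, 0, 0.03], [0, 0, 0, 0, 0, 0.06], [0, 0, 0, 0, 0, 0.06], [0, 0, 0, 0, 0, 0.06]])

```text
clock: 45.05
tool_pos: [0.5153, -0.2045, 0.1001]
orientation: [-179.9, -0.0, 164.0]
force: [0.6, 0.2, -0.4]
opening: 0.038
```

Run:
```python
from h import *
toolgoal(0.515,-0.2045,0.099,164); print(sensors.get_obs()["moment"])
```

```text
pos [ 0.5153 -0.2045  0.1001] ori [-179.9   -0.   164. ] j6 -14.8 t 45.05 open 0.038 F [ 0.6  0.2 -0.4]
row [ 0.002 -0.001  0.007 -0.002 -0.     0.   ]
[0.08135815 0.24706626 0.01687558]
```

drive_tool(moves=[[0, 0, 0, 0, 0, 0], [0, 0, 0, 0, 0, 0], [0, 0, 0, 0, 0, 0], [0, 0, 0, 0, 0, 0], [0, 0, 0, 0, 0, 0]], fingers=1)

```text
clock: 45.55
tool_pos: [0.5153, -0.2045, 0.1001]
orientation: [-179.9, -0.0, 164.0]
force: [-0.3, -0.2, 0.0]
opening: 0.0723
```

drive_tool(moves=[[0, 0, -0.25, 0, 0, 0], [0, 0, -0.5, 0, 0, 0], [0, 0, -0.75, 0, 0, 0], [0, 0, -0.8, 0, 0, 0], [0, 0, -0.8, 0, 0, 0]])

```text
clock: 46.05
tool_pos: [0.5163, -0.2043, 0.2217]
orientation: [-179.9, 0.2, 164.0]
force: [0.6, -0.3, -0.9]
opening: 0.0878
```

Run:
```python
from h import *
toolgoal(0.42,-0.17,0.22,167)
```

```text
pos [ 0.5163 -0.2043  0.2217] ori [-179.9    0.2  164. ] j6 -14.8 t 46.05 open 0.0878 F [ 0.6 -0.3 -0.9]
row [ 0.68   0.043  0.009 -0.002  0.003 -0.05 ]
```

drive_tool(moves=[[0.25, -0.1, 0, 0, 0.003, 0.14], [0.5, -0.2, 0, 0, 0.003, 0.28], [0.8, -0.3, 0, 0, 0.003, 0.42], [0.88, -0.36, 0, 0, 0.003, 0.56], [0.88, -0.36, 0, 0, 0.003, 0.7], [0.88, -0.36, 0, 0, 0.003, 0.84], [0.88, -0.36, 0, 0, 0.003, 0.98], [0.88, -0.36, 0, 0, 0.003, 1]])

```text
clock: 46.85
tool_pos: [0.3736, -0.2196, 0.22]
orientation: [-179.9, -0.0, 103.8]
force: [0.4, 0.4, 0.2]
opening: 0.0878
```

Run:
```python
from h import *
toolgoal(0.3745,-0.2195,0.1,99.5)
s=vision.snapshot("top");np.savez("t25.npz",**s);crop(s,200,150,250,180,3,"t25.png")
```

```text
pos [ 0.3736 -0.2196  0.22  ] ori [-179.9   -0.   103.8] j6 -72.0 t 46.85 open 0.0878 F [0.4 0.4 0.2]
row [-0.001  0.007  0.8   -0.002 -0.001  0.072]
```

View pics/t25.png

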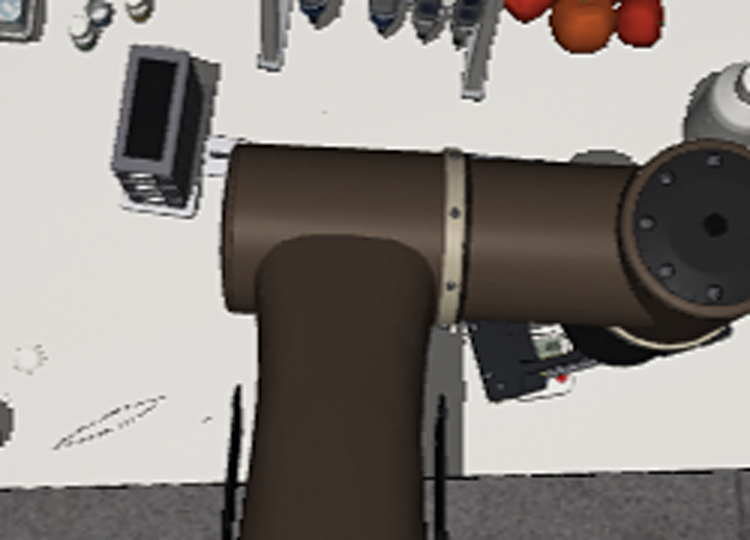

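Descend on the timer.

drive_tool(moves=[[0, 0.007, 0.25, 0, 0, 0.07], [0, 0.007, 0.5, 0, 0, 0.07], [0, 0.007, 0.75, 0, 0, 0.07], [0, 0.007, 0.98, 0, 0, 0.07], [0, 0.007, 0.98, 0, 0, 0.07]])

```text
clock: 47.4
tool_pos: [0.3708, -0.2188, 0.0691]
orientation: [-179.4, -0.2, 100.0]
force: [-0.6, 0.1, 0.7]
opening: 0.088
```

Run:
```python
from h import *
toolgoal(0.3742,-0.2200,0.0035,99.5)
s=vision.snapshot("wrist");cv2.imwrite("pics/w26.png",s["pixels"][:,:,::-1])
s=vision.snapshot("side");crop(s,260,150,160,120,4,"s26.png")
```

```text
pos [ 0.3708 -0.2188  0.0691] ori [-179.4   -0.2  100. ] j6 -75.8 t 47.4 open 0.088 F [-0.6  0.1  0.7]
row [-0.014  0.025  0.437 -0.01  -0.003  0.008]
```

View pics/w26.png

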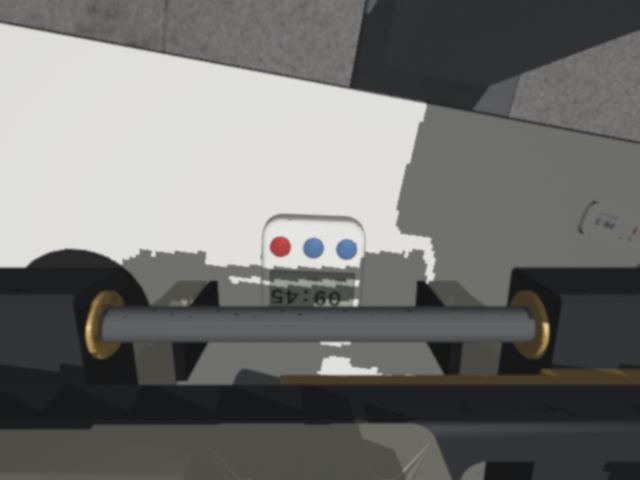

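View pics/s26.png

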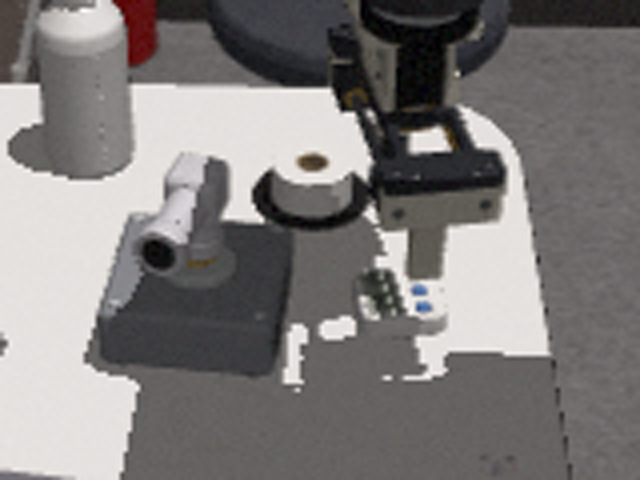

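drive_tool(moves=[[-0.012, 0.022, 0.15, -0.01, 0, 0], [-0.012, 0.022, 0.3, -0.01, 0, 0], [-0.012, 0.022, 0.4, -0.01, 0, 0], [-0.012, 0.022, 0.425, -0.01, 0, 0], [-0.012, 0.022, 0.425, -0.01, 0, 0], [-0.012, 0.022, 0.425, -0.01, 0, 0]])

```text
clock: 48.1
tool_pos: [0.3788, -0.2208, 0.0108]
orientation: [179.5, 0.0, 100.0]
force: [0.9, 0.2, -0.1]
opening: 0.0876
```

Run:
```python
from h import *
toolgoal(0.3742,-0.2200,0.0035,99.5)
```

```text
pos [ 0.3788 -0.2208  0.0108] ori [179.5   0.  100. ] j6 -75.4 t 48.1 open 0.0876 F [ 0.9  0.2 -0.1]
row [ 0.011 -0.03   0.048  0.008  0.     0.008]
```

drive_tool(moves=[[0.01, -0.028, 0.02, 0.008, 0, 0.005], [0.01, -0.028, 0.045, 0.008, 0, 0.005], [0.01, -0.028, 0.045, 0.008, 0, 0.005], [0.01, -0.028, 0.045, 0.008, 0, 0.005]])

```text
clock: 48.5
tool_pos: [0.3744, -0.22, 0.004]
orientation: [180.0, 0.0, 99.7]
force: [0.6, -0.4, 0.1]
opening: 0.0879
```

drive_tool(moves=[[0, 0, 0, 0, 0, 0], [0, 0, 0, 0, 0, 0], [0, 0, 0, 0, 0, 0], [0, 0, 0, 0, 0, 0], [0, 0, 0, 0, 0, 0], [0, 0, 0, 0, 0, 0]], fingers=-1)

```text
clock: 49.1
tool_pos: [0.3744, -0.2201, 0.004]
orientation: [180.0, 0.0, 99.7]
force: [-0.3, -0.3, 0.1]
opening: 0.0617
```

drive_tool(moves=[[0, 0, -0.15, 0, 0, 0], [0, 0, -0.4, 0, 0, 0], [0, 0, -0.7, 0, 0, 0], [0, 0, -1, 0, 0, 0], [0, 0, -1, 0, 0, 0]])

```text
clock: 49.6
tool_pos: [0.3778, -0.2209, 0.1598]
orientation: [179.4, 0.2, 99.8]
force: [0.1, -0.3, -1.0]
opening: 0.0614
```

drive_tool(moves=[[0, 0, -0.3, 0, 0, 0], [0, 0, -0.5, 0, 0, 0], [0, 0, -0.6, 0, 0, 0], [0, 0, -0.6, 0, 0, 0]])

```text
clock: 50.0
tool_pos: [0.3779, -0.2209, 0.2518]
orientation: [179.2, 0.3, 99.8]
force: [-0.9, 0.2, -0.9]
opening: 0.0616
```

Run:
```python
from h import *
toolgoal(0.6,0.139,0.24,81)
s=vision.snapshot("wrist");np.savez("w27.npz",**s);cv2.imwrite("pics/w27.png",s["pixels"][:,:,::-1])
```

```text
pos [ 0.3779 -0.2209  0.2518] ori [179.2   0.3  99.8] j6 -76.0 t 50.0 open 0.0616 F [-0.9  0.2 -0.9]
row [2.113 1.866 0.093 0.014 0.003 0.313]
```

View pics/w27.png

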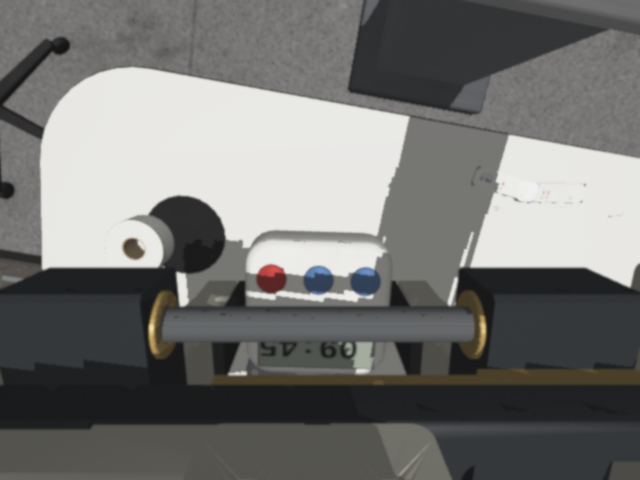

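The timer is held at 61.6 mm opening. The roll has been knocked about 3 cm off the mat: it is at wrist pixel (137,245) and the mat at (185,235). I'll put it back after placing the timer.

drive_tool(moves=[[0.25, 0.2, 0, 0.014, 0.003, 0], [0.5, 0.42, 0, 0.014, 0.003, 0], [0.7, 0.62, 0, 0.014, 0.003, 0], [0.7, 0.62, 0, 0.014, 0.003, 0]])

```text
clock: 50.45
tool_pos: [0.4524, -0.0982, 0.2487]
orientation: [-179.7, 0.0, 100.0]
force: [-0.1, -0.1, -0.9]
opening: 0.0612
```

drive_tool(moves=[[0.25, 0.2, 0, 0, 0, 0], [0.5, 0.42, 0, 0, 0, 0], [0.7, 0.62, 0, 0, 0, 0], [0.7, 0.62, 0, 0, 0, 0]])

```text
clock: 50.85
tool_pos: [0.5275, 0.0244, 0.2455]
orientation: [-179.5, 0.0, 100.1]
force: [-0.4, -0.7, -0.9]
opening: 0.0617
```

Run:
```python
from h import *
toolgoal(0.6,0.139,0.21,81)
```

```text
pos [0.5275 0.0244 0.2455] ori [-179.5    0.   100.1] j6 -103.8 t 50.85 open 0.0617 F [-0.4 -0.7 -0.9]
row [ 0.667  0.612  0.231 -0.008  0.002  0.319]
```

drive_tool(moves=[[0.25, 0.2, 0, -0.008, 0, 0.1], [0.5, 0.42, 0, -0.008, 0, 0.2], [0.67, 0.61, 0, -0.008, 0, 0.3], [0.67, 0.61, 0.1, -0.008, 0, 0.32], [0.67, 0.61, 0.23, -0.008, 0, 0.32], [0.67, 0.61, 0.23, -0.008, 0, 0.32], [0.67, 0.61, 0.23, -0.008, 0, 0.32]])

```text
clock: 51.55
tool_pos: [0.599, 0.1385, 0.2092]
orientation: [-179.9, 0.2, 80.9]
force: [1.0, 0.3, 0.2]
opening: 0.0617
```

Run:
```python
from h import *
toolgoal(0.6,0.139,0.1545,81)
s=vision.snapshot("wrist");np.savez("w28.npz",**s);cv2.imwrite("pics/w28.png",s["pixels"][:,:,::-1])
```

```text
pos [0.599  0.1385 0.2092] ori [-179.9    0.2   80.9] j6 -130.4 t 51.55 open 0.0617 F [1.  0.3 0.2]
row [ 0.006  0.007  0.364 -0.001  0.004 -0.002]
```

View pics/w28.png

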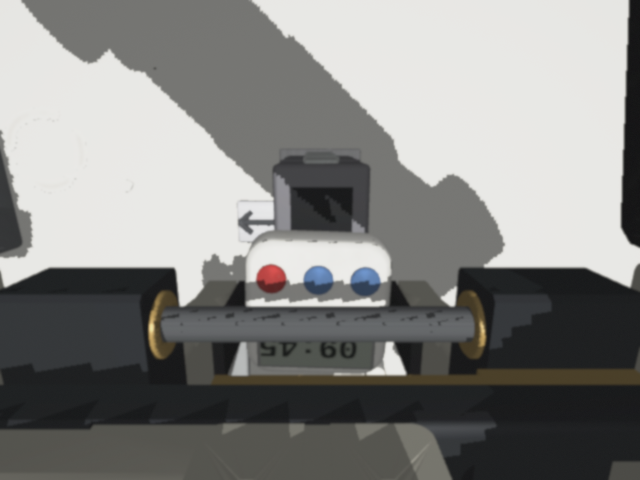

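drive_tool(moves=[[0.006, 0.007, 0.15, 0, 0.004, 0], [0.006, 0.007, 0.28, 0, 0.004, 0], [0.006, 0.007, 0.34, 0, 0.004, 0], [0.006, 0.007, 0.36, 0, 0.004, 0], [0.006, 0.007, 0.36, 0, 0.004, 0], [0.006, 0.007, 0.36, 0, 0.004, 0]])

```text
clock: 52.2
tool_pos: [0.6014, 0.1395, 0.1575]
orientation: [179.9, -0.1, 80.9]
force: [-1.0, 0.1, -0.6]
opening: 0.0617
```

Run:
```python
from h import *
toolgoal(0.6,0.139,0.1545,81)
```

```text
pos [0.6014 0.1395 0.1575] ori [ 1.799e+02 -1.000e-01  8.090e+01] j6 -130.2 t 52.2 open 0.0617 F [-1.   0.1 -0.6]
row [-0.004 -0.009  0.02   0.002 -0.002 -0.001]
```

drive_tool(moves=[[-0.004, -0.009, 0.01, 0, 0, 0], [-0.004, -0.009, 0.02, 0, 0, 0], [-0.004, -0.009, 0.025, 0, 0, 0], [-0.004, -0.009, 0.025, 0, 0, 0]])

```text
clock: 52.6
tool_pos: [0.6, 0.1392, 0.1541]
orientation: [179.9, -0.1, 80.9]
force: [-1.7, 0.1, 2.4]
opening: 0.0616
```

drive_tool(moves=[[0, 0, 0, 0, 0, 0], [0, 0, 0, 0, 0, 0], [0, 0, 0, 0, 0, 0], [0, 0, 0, 0, 0, 0], [0, 0, 0, 0, 0, 0]], fingers=1)

```text
clock: 53.1
tool_pos: [0.6, 0.1391, 0.154]
orientation: [179.9, -0.1, 80.9]
force: [-0.1, 0.2, -0.5]
opening: 0.0869
```

drive_tool(moves=[[0, 0, -0.15, 0, 0, 0], [0, 0, -0.4, 0, 0, 0], [0, 0, -0.7, 0, 0, 0], [0, 0, -0.8, 0, 0, 0], [0, 0, -0.8, 0, 0, 0]])

```text
clock: 53.6
tool_pos: [0.6011, 0.1394, 0.2775]
orientation: [179.6, -0.3, 80.9]
force: [-0.1, 0.1, 0.1]
opening: 0.0879
```

Run:
```python
from h import *
toolgoal(0.4335,-0.361,0.24,170)
s=vision.snapshot("wrist");np.savez("w29.npz",**s);cv2.imwrite("pics/w29.png",s["pixels"][:,:,::-1])
s=vision.snapshot("top");np.savez("t29.npz",**s);crop(s,200,150,270,150,2.9,"t29.png")
s=vision.snapshot("side");np.savez("s29.npz",**s);cv2.imwrite("pics/s29.png",s["pixels"][:,:,::-1])
```

```text
pos [0.6011 0.1394 0.2775] ori [179.6  -0.3  80.9] j6 -130.2 t 53.6 open 0.0879 F [-0.1  0.1  0.1]
row [-3.472e+00 -5.790e-01  2.270e-01  9.000e-03  1.000e-03 -1.484e+00]
```

View pics/w29.png

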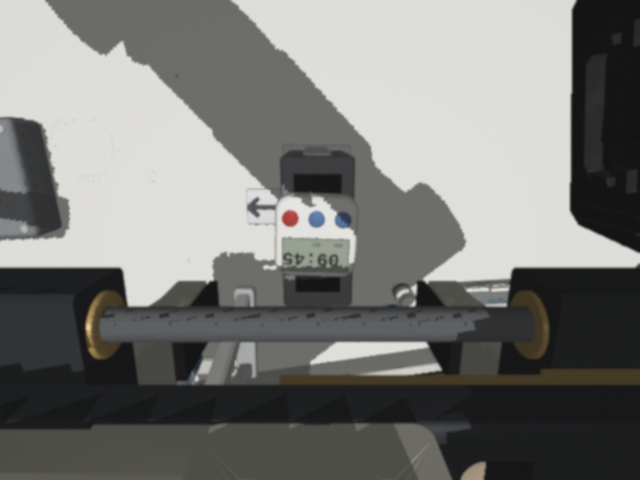

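View pics/t29.png

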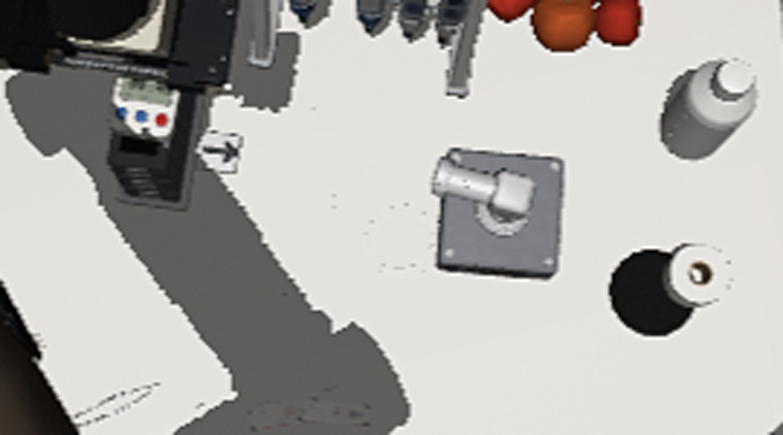

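View pics/s29.png

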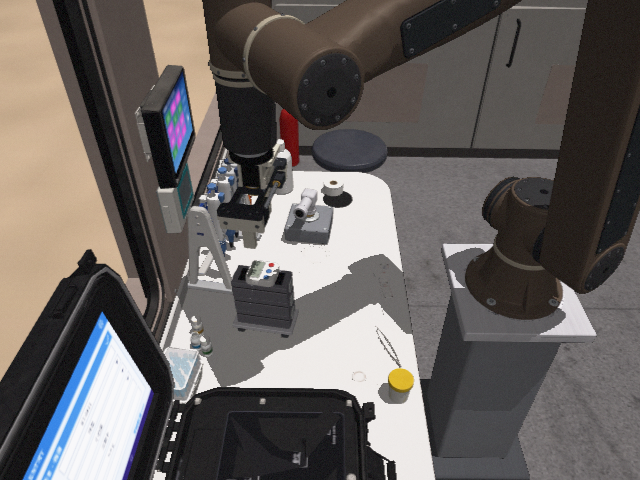

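Run:
```python
from h import *
t=dict(np.load("t29.npz"));f=lambda p,z:onz(t,p[0]/2.9+200,p[1]/2.9+150,z)[:2]
print("roll",f((700,273),.031),"mat",f((653,292),.002))
s=dict(np.load("w29.npz"));
W=np.array([onz(s,*p,.168)[:2] for p in [(276,197),(357,197),(354,270),(278,270)]]);print("timer",W.mean(0))
print("leg"); a,b=f((445,178),.113),f((490,187),.113);d=a-b;print(np.degrees(np.arctan2(d[1],d[0])))
```

```text
roll [ 0.44737259 -0.40188864] mat [ 0.4336298  -0.36045653]
timer [0.59572047 0.13988338]
leg
76.92391546776466
```

drive_tool(moves=[[-0.25, -0.03, 0, 0, 0, 0], [-0.55, -0.06, 0, 0, 0, 0], [-0.85, -0.1, 0, 0, 0, 0], [-0.93, -0.11, 0, 0, 0, 0]])

```text
clock: 54.15
tool_pos: [0.5587, 0.0005, 0.2714]
orientation: [-179.9, -0.0, 80.8]
force: [0.3, -0.2, 0.7]
opening: 0.0877
```

drive_tool(moves=[[-0.3, -0.03, 0, 0, 0, 0], [-0.6, -0.06, 0, 0, 0, 0], [-0.9, -0.1, 0, 0, 0, 0], [-0.93, -0.11, 0, 0, 0, 0]])

```text
clock: 54.55
tool_pos: [0.5182, -0.1378, 0.2701]
orientation: [-179.7, 0.0, 80.6]
force: [0.3, 0.4, 0.2]
opening: 0.0874
```

drive_tool(moves=[[-0.3, -0.03, 0, 0, 0, 0], [-0.6, -0.06, 0, 0, 0, 0], [-0.9, -0.1, 0, 0, 0, 0], [-0.93, -0.11, 0, 0, 0, 0]])

```text
clock: 54.95
tool_pos: [0.4776, -0.2756, 0.2688]
orientation: [-179.6, 0.0, 80.4]
force: [0.8, -0.7, -1.3]
opening: 0.0875
```

Run:
```python
from h import *
toolgoal(0.447,-0.402,0.2,108)
s=vision.snapshot("side");crop(s,220,100,200,150,4,"s30.png")
```

```text
pos [ 0.4776 -0.2756  0.2688] ori [-179.6    0.    80.4] j6 -90.0 t 54.95 open 0.0875 F [ 0.8 -0.7 -1.3]
row [-0.864 -0.058  0.46  -0.007 -0.001 -0.46 ]
```

drive_tool(moves=[[-0.3, -0.02, 0, 0, 0, -0.1], [-0.6, -0.04, 0.1, 0, 0, -0.24], [-0.86, -0.06, 0.4, -0.007, 0, -0.38], [-0.86, -0.06, 0.7, -0.007, 0, -0.46], [-0.86, -0.06, 1, -0.007, 0, -0.46], [-0.86, -0.06, 1, -0.007, 0, -0.46], [-0.86, -0.06, 1, -0.007, 0, -0.46]])

```text
clock: 55.7
tool_pos: [0.447, -0.3995, 0.119]
orientation: [-179.9, -0.1, 108.1]
force: [0.7, -1.5, 0.4]
opening: 0.0877
```

Run:
```python
from h import *
toolgoal(0.447,-0.402,0.006,108)
s=vision.snapshot("wrist");np.savez("w31.npz",**s);cv2.imwrite("pics/w31.png",s["pixels"][:,:,::-1])
s=vision.snapshot("side");crop(s,220,100,200,150,4,"s31.png")
```

```text
pos [ 0.447  -0.3995  0.119 ] ori [-1.799e+02 -1.000e-01  1.081e+02] j6 -48.7 t 55.7 open 0.0877 F [ 0.7 -1.5  0.4]
row [-0.017 -0.004  0.753 -0.001 -0.002  0.001]
```

View pics/w31.png

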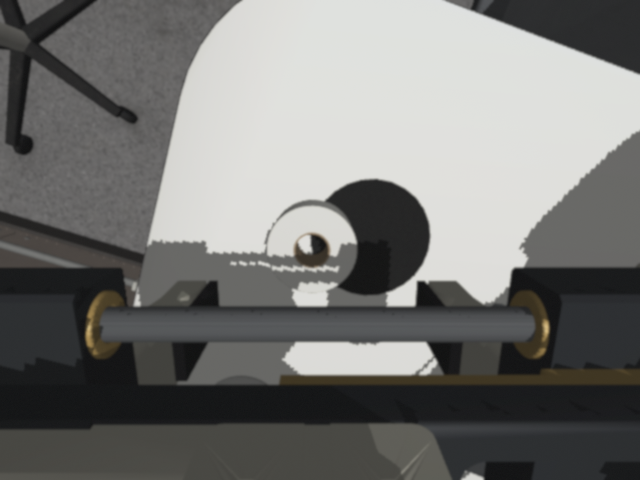

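View pics/s31.png

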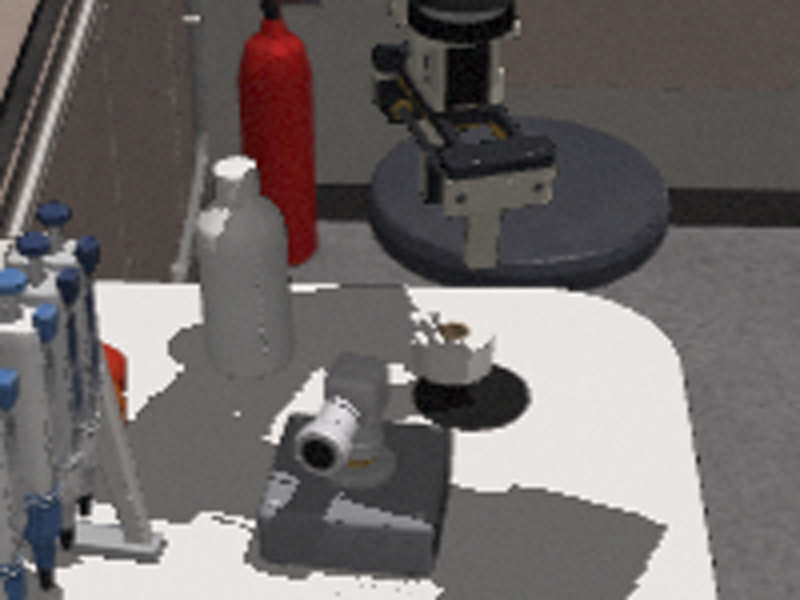

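Run:
```python
from h import *
s=dict(np.load("w31.npz"));f=lambda p,z:onz(s,*p,z)[:2]
print("roll",f((312,249),.031),"mat",f((372,237),.002))
r=f((312,249),.031); toolgoal(r[0],r[1],0.006,108)
```

```text
roll [ 0.44671336 -0.40285707] mat [ 0.43166015 -0.36114086]
pos [ 0.4486 -0.4004  0.1217] ori [1.798e+02 1.000e-01 1.081e+02] j6 -48.7 t 55.8 open 0.0877 F [ 0.1 -0.2  0.9]
row [-0.01  -0.02   0.771  0.003  0.002  0.002]
```

drive_tool(moves=[[-0.01, -0.02, 0.2, 0, 0, 0], [-0.01, -0.02, 0.4, 0, 0, 0], [-0.01, -0.02, 0.6, 0, 0, 0], [-0.01, -0.02, 0.72, 0, 0, 0], [-0.01, -0.02, 0.76, 0, 0, 0], [-0.01, -0.02, 0.76, 0, 0, 0]])

```text
clock: 56.4
tool_pos: [0.448, -0.4031, 0.0091]
orientation: [179.8, 0.2, 108.1]
force: [-0.0, -0.2, -0.3]
opening: 0.0878
```

drive_tool(moves=[[0, 0, 0, 0, 0, 0], [0, 0, 0, 0, 0, 0], [0, 0, 0, 0, 0, 0], [0, 0, 0, 0, 0, 0], [0, 0, 0, 0, 0, 0], [0, 0, 0, 0, 0, 0]], fingers=-1)

```text
clock: 57.0
tool_pos: [0.4482, -0.4032, 0.0097]
orientation: [179.7, 0.2, 108.2]
force: [0.2, 1.6, 6.1]
opening: 0.0595
```

Run:
```python
from h import *
toolgoal(0.4335,-0.361,0.035,108)
```

```text
pos [ 0.4482 -0.4032  0.0097] ori [179.7   0.2 108.2] j6 -48.4 t 57.0 open 0.0595 F [0.2 1.6 6.1]
row [ 0.297 -0.005 -0.17   0.004  0.004  0.003]
```

drive_tool(moves=[[0, 0, -0.1, 0, 0, 0], [0.0, 0, -0.2, 0, 0, 0], [0.15, 0, -0.2, 0.004, 0.004, 0], [0.3, 0, -0.2, 0.004, 0.004, 0], [0.3, 0, -0.2, 0.004, 0.004, 0], [0.3, 0, -0.2, 0.004, 0.004, 0]])

```text
clock: 57.6
tool_pos: [0.4341, -0.3602, 0.0397]
orientation: [180.0, -0.0, 108.2]
force: [0.4, 0.4, -0.8]
opening: 0.0589
```

Run:
```python
from h import *
toolgoal(0.434,-0.3605,0.0115,108)
s=vision.snapshot("wrist");np.savez("w32.npz",**s);cv2.imwrite("pics/w32.png",s["pixels"][:,:,::-1])
```

```text
pos [ 0.4341 -0.3602  0.0397] ori [180.   -0.  108.2] j6 -51.9 t 57.6 open 0.0589 F [ 0.4  0.4 -0.8]
row [-0.002 -0.002  0.188  0.    -0.     0.004]
```

View pics/w32.png

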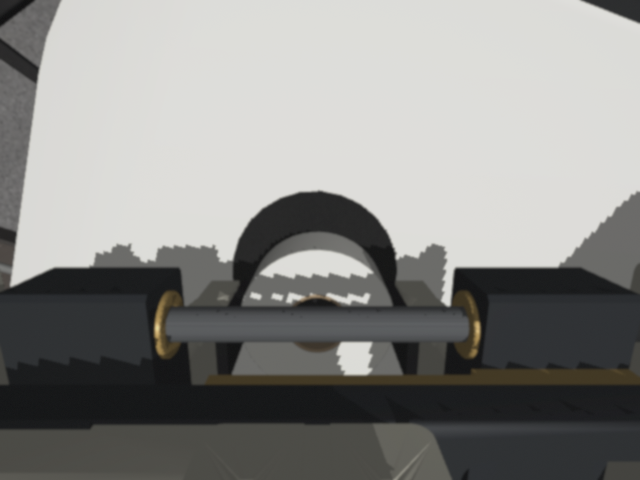

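drive_tool(moves=[[0, 0, 0.08, 0, 0, 0], [0, 0, 0.14, 0, 0, 0], [0, 0, 0.18, 0, 0, 0], [0, 0, 0.195, 0, 0, 0], [0, 0, 0.195, 0, 0, 0]])

```text
clock: 58.15
tool_pos: [0.4336, -0.3605, 0.01]
orientation: [-179.9, -0.1, 108.2]
force: [-2.1, 0.6, 3.7]
opening: 0.0593
```

drive_tool(moves=[[0, 0, 0, 0, 0, 0], [0, 0, 0, 0, 0, 0], [0, 0, 0, 0, 0, 0], [0, 0, 0, 0, 0, 0], [0, 0, 0, 0, 0, 0]], fingers=1)

```text
clock: 58.65
tool_pos: [0.4337, -0.3606, 0.01]
orientation: [-179.9, -0.1, 108.2]
force: [0.1, -0.6, 0.2]
opening: 0.0867
```

drive_tool(moves=[[0, 0, -0.15, 0, 0, 0], [0, 0, -0.4, 0, 0, 0], [0, 0, -0.7, 0, 0, 0], [0, 0, -1, 0, 0, 0], [0, 0, -1, 0, 0, 0]])

```text
clock: 59.15
tool_pos: [0.4372, -0.3626, 0.167]
orientation: [179.6, 0.4, 108.3]
force: [0.4, -1.2, 0.2]
opening: 0.0876
```

drive_tool(moves=[[-0.3, 0, -0.15, 0, 0, 0], [-0.6, 0, -0.3, 0, 0, 0], [-0.9, -0.15, -0.5, 0, 0, 0], [-1, -0.3, -0.5, 0, 0, 0], [-1, -0.3, -0.5, 0, 0, 0]])

```text
clock: 59.65
tool_pos: [0.4394, -0.5227, 0.2436]
orientation: [179.6, 0.5, 108.1]
force: [0.0, -0.0, -0.5]
opening: 0.0879
```

drive_tool(moves=[[-0.3, -0.1, 0, 0, 0, 0], [-0.6, -0.2, 0, 0, 0, 0], [-0.9, -0.3, 0, 0, 0, 0], [-0.9, -0.3, 0, 0, 0, 0], [-0.9, -0.3, 0, 0, 0, 0]])

```text
clock: 60.15
tool_pos: [0.4378, -0.6655, 0.242]
orientation: [179.7, 0.4, 108.0]
force: [-0.0, 1.1, 0.5]
opening: 0.0875
```

Run:
```python
from h import *
toolgoal(0.434,-0.3605,0.0115,108)
s=vision.snapshot("top");np.savez("t33.npz",**s);crop(s,180,150,300,160,2.6,"t33.png");crop(s,330,180,130,110,6,"t33c.png")
s=vision.snapshot("side");np.savez("s33.npz",**s);crop(s,180,130,240,240,2.5,"s33.png")
```

```text
pos [ 0.4378 -0.6655  0.242 ] ori [179.7   0.4 108. ] j6 -29.2 t 60.15 open 0.0875 F [-0.   1.1  0.5]
row [ 1.952e+00  5.940e-01  1.528e+00  5.000e-03  6.000e-03 -1.000e-03]
```

View pics/t33.png

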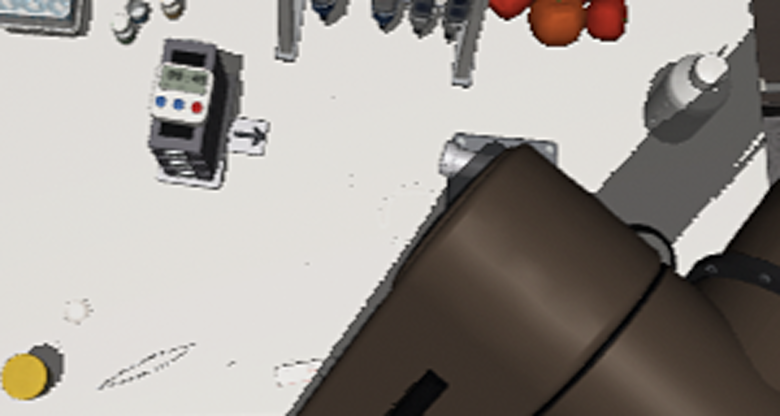

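View pics/t33c.png

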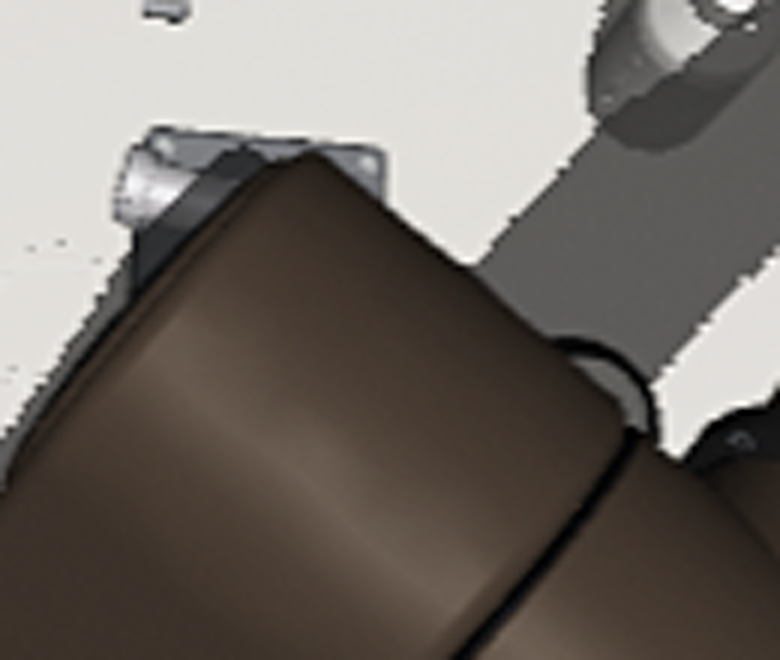

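View pics/s33.png

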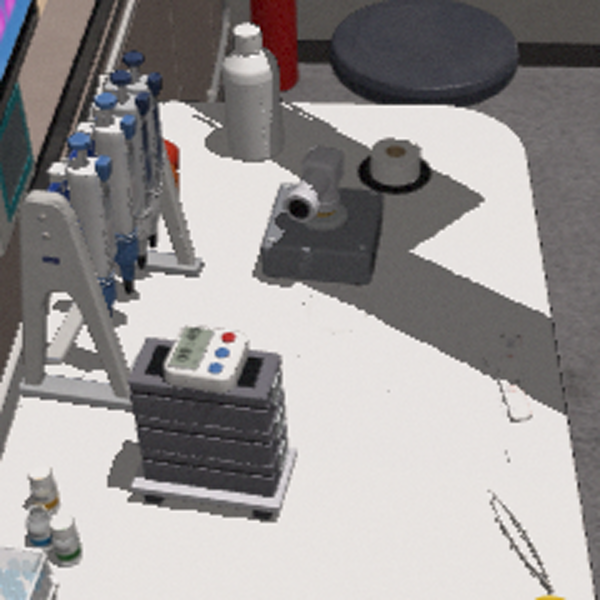

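Everything looks in place. I take one more careful wrist-camera look at the elbow's direction before handing in.

drive_tool(moves=[[0.3, 0.07, 0, 0, 0, 0], [0.6, 0.15, 0, 0, 0, 0], [0.86, 0.22, 0, 0, 0, 0], [0.86, 0.22, 0, 0, 0, 0]])

```text
clock: 60.65
tool_pos: [0.4301, -0.5261, 0.246]
orientation: [179.5, 0.6, 108.3]
force: [-0.5, -0.9, -0.1]
opening: 0.088
```

drive_tool(moves=[[0.3, 0.07, 0, 0, 0, 0], [0.6, 0.15, 0, 0, 0, 0], [0.86, 0.22, 0, 0, 0, 0], [0.86, 0.22, 0, 0, 0, 0]])

```text
clock: 61.05
tool_pos: [0.4206, -0.3889, 0.247]
orientation: [179.3, 0.7, 108.6]
force: [0.8, 0.7, 1.6]
opening: 0.0876
```

drive_tool(moves=[[0.3, 0.07, 0, 0, 0, 0], [0.6, 0.15, 0, 0, 0, 0], [0.86, 0.22, 0, 0, 0, 0], [0.86, 0.22, 0, 0, 0, 0]])

```text
clock: 61.45
tool_pos: [0.4105, -0.2525, 0.2473]
orientation: [179.1, 0.7, 108.8]
force: [0.4, -0.8, 0.3]
opening: 0.0877
```

drive_tool(moves=[[0.3, 0.07, 0, 0, 0, -0.14], [0.6, 0.15, 0, 0, 0, -0.28], [0.8, 0.22, 0, 0, 0, -0.42], [0.8, 0.22, 0, 0, 0, -0.56], [0.8, 0.22, 0, 0, 0, -0.7], [0.8, 0.22, 0, 0, 0, -0.84], [0.8, 0.22, 0, 0, 0, -0.98], [0.8, 0.22, 0, 0, 0, -1]])

```text
clock: 62.25
tool_pos: [0.4032, -0.1282, 0.2469]
orientation: [-179.8, 1.2, 169.0]
force: [0.8, 0.3, 0.2]
opening: 0.0877
```

drive_tool(moves=[[0, 0, 0, 0, 0, -0.14], [0, 0, 0, 0, 0, -0.28], [0, 0, 0, 0, 0, -0.42], [0, 0, 0, 0, 0, -0.56], [0, 0, 0, 0, 0, -0.7], [0, 0, 0, 0, 0, -0.84], [0, 0, 0, 0, 0, -0.98], [0, 0, 0, 0, 0, -1]])

```text
clock: 63.05
tool_pos: [0.4033, -0.1283, 0.2472]
orientation: [-178.8, 0.5, -131.0]
force: [-0.5, -0.1, 0.0]
opening: 0.0878
```

Run:
```python
from h import *
toolgoal(0.41,-0.135,0.25,-106)
```

```text
pos [ 0.4033 -0.1283  0.2472] ori [-178.8    0.5 -131. ] j6 38.9 t 63.05 open 0.0878 F [-0.5 -0.1  0. ]
row [ 0.004 -0.063 -0.017 -0.021  0.004 -0.416]
```

drive_tool(moves=[[0, -0.06, 0, -0.02, 0, -0.14], [0, -0.06, 0, -0.02, 0, -0.28], [0, -0.06, 0, -0.02, 0, -0.42], [0, -0.06, 0, -0.02, 0, -0.42], [0, -0.06, 0, -0.02, 0, -0.42]])

```text
clock: 63.55
tool_pos: [0.41, -0.1343, 0.2475]
orientation: [-179.9, 0.2, -106.2]
force: [0.1, 1.7, 0.0]
opening: 0.0877
```

Run:
```python
from h import *
toolgoal(0.41,-0.135,0.25,-106)
s=vision.snapshot("wrist");np.savez("w34.npz",**s);cv2.imwrite("pics/w34.png",s["pixels"][:,:,::-1]);crop(s,200,20,260,200,3,"w34c.png")
```

```text
pos [ 0.41   -0.1343  0.2475] ori [-179.9    0.2 -106.2] j6 65.7 t 63.55 open 0.0877 F [0.1 1.7 0. ]
row [ 0.005 -0.001 -0.017 -0.002  0.003 -0.003]
```

View pics/w34.png

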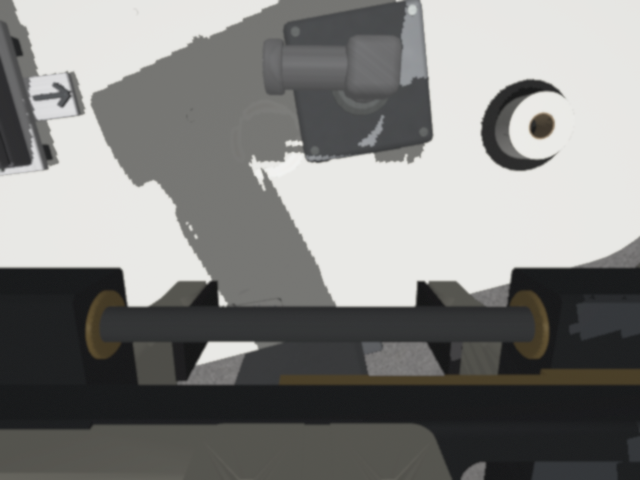

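View pics/w34c.png

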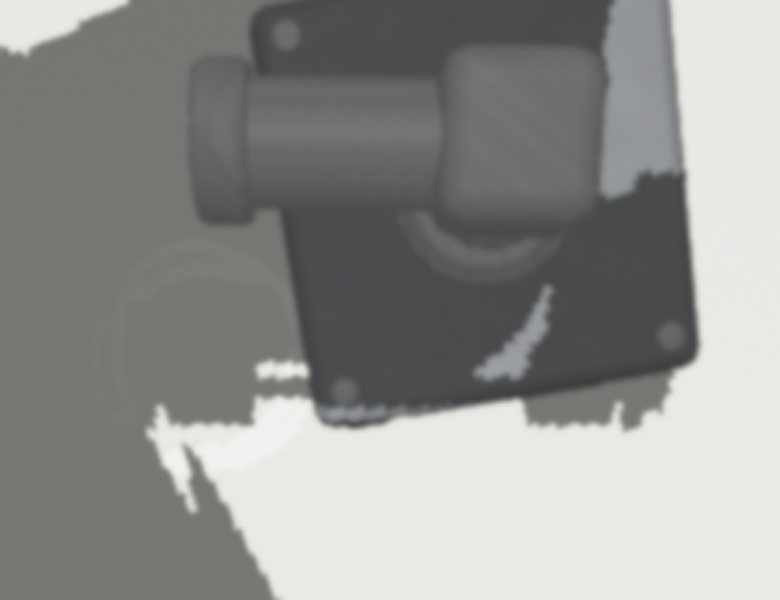

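Run:
```python
from h import *
s=dict(np.load("w34.npz"));f=lambda p,z:onz(s,p[0]/3+200,p[1]/3+20,z)[:2]
tip=onz(s,71,94,.014)[:2];ax=np.array([.515,-.204]);print("tip",tip)
tips=[tip,np.array([.5883,.0635])]
for n,a,b,z in [("up",(260,78),(430,78),.113),("lo",(260,207),(430,207),.113),("mid",(225,140),(430,142.5),.113),("cube up",(460,46),(590,46),.132),("cube lo",(460,222),(575,222),.132)]:
    A,B=f(a,z),f(b,z);d=(A-B)/np.linalg.norm(A-B)
    print(n,np.degrees(np.arctan2(*d[::-1])).round(2),[(d[0]*(t-ax)[1]-d[1]*(t-ax)[0]).round(4) for t in tips],"from leg pt",[(d[0]*(t-B)[1]-d[1]*(t-B)[0]).round(4) for t in tips])
t=dict(np.load("w34.npz"))
print("roll",onz(t,542,125,.032),"mat",onz(t,528,124,.002))
```

```text
tip [0.58741258 0.06248986]
up 73.74 [np.float64(0.0051), np.float64(0.0045)] from leg pt [np.float64(0.019), np.float64(0.0185)]
lo 73.77 [np.float64(0.005), np.float64(0.0044)] from leg pt [np.float64(-0.0092), np.float64(-0.0098)]
mid 73.11 [np.float64(0.0081), np.float64(0.0076)] from leg pt [np.float64(0.008), np.float64(0.0074)]
cube up 73.74 [np.float64(0.0051), np.float64(0.0045)] from leg pt [np.float64(0.0209), np.float64(0.0204)]
cube lo 73.77 [np.float64(0.005), np.float64(0.0044)] from leg pt [np.float64(-0.015), np.float64(-0.0156)]
roll [ 0.43350202 -0.36060283  0.032     ] mat [ 0.43526763 -0.36379827  0.002     ]
```

Run:
```python
from plant import ticket, sensors
print(ticket.close_job()); print(sensors.get_obs()["clock"])
```

```text
the job is handed in; nothing more can be done
None
the job is handed in; nothing more can be done
```

The cooling station is set up and the job was handed in at about 64 s, with the gripper open and clear. No verdict is reported at hand-in.

- **Roll:** I laid it on the mat. It was later knocked about 4 cm off, so I put it back. The last check has it flat, about 4 mm from the mat's centre.
- **Elbow:** I screwed it down in two grips, and early camera readings suggested it was 1–4° short of the mark. I added a small final turn. The last view gives a heading of 73.8° against a target of 74.6°. That puts the outlet line about 5–8 mm from the mark tip, slightly past it, against an 18 mm limit.
- **Elbow checks that disagreed:** A coarser top-camera estimate after that turn read 76.9°, which would be about 11 mm on the short side of the mark. I trusted the closer wrist view, which matches the gripper's own angle of 74.0°.
- **Cases:** Three were present, and all are stacked on the stand. Each measured within about 2 mm of its centre and 1° of its length when placed.
- **Timer:** It lies face up on top of the column, about 4–5 mm from the stand's centre.
- **Wash bottle and sample cup:** I kept clear of both, and they stand upright in the last pictures. I did not measure their positions again.

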